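# Load the dish shaker and lock its retaining arm

### The arm

A 6-joint arm with a two-finger parallel gripper is mounted at the origin on the work surface. World frame = base frame: x ahead of the robot, y to its left, z up, the work surface at z = 0. Lengths are in m, angles in degrees, forces in N, time in s.
With the tool pointing down it reaches from about 0.325 to 0.775 m from the base axis. Payload 5.5 kg.
Tool frame: the origin (TCP) lies between the finger pads; the fingertips stand 19 mm ahead of it and the grasp point (between the pads) is the TCP (manip.finger_overhang is the distance from the TCP to the fingertips, in m); x points along the fingers, y is the direction in which the jaws open and shut, and the axes are right-handed (so a half turn about x gives the same grasp; the last joint's range is limited). The gripper opens to 85 mm and grips with 20 to 120 N. Pads are 22 mm wide; open, the fingers measure 114 mm over their backs; the gripper's body (76 mm by 85 mm) begins 54 mm behind the grasp point. The pads swing forward as they close: fully open they stand 13 mm farther back than shut.
Start: joints at [70.892, 5.22, 70.514, -0, 104.267, -3.249], TCP at [0.164, 0.577, 0.25] pointing down, gripper open.
Joint ranges: [-164.24, 164.24], [-49.07, 125.15], [9.68, 141.18], [-86.29, 266.29], [3.28, 154.24], [-151.56, 151.56]. Speed limits (degrees/s): [147.25, 147.25, 172.46, 180, 180, 180].

### API

Orientations are given as [roll, pitch, yaw] about the fixed x, y, z axes, in that order (R = Rz(yaw) Ry(pitch) Rx(roll)).
In Python, from plant import manip, vision gives the robot as it stands.
- The arm moves only by the tool send_rows, never from a script. Its argument "plan" is a list of rows, each a list of 7 numbers: the turn, a rotation vector about the world's x, y, z in rad, then the shift along the world's x, y, z in cm, then the gripper command: -1 is fully open, 1 is shut, values between are in proportion. A call has 1 to 20 rows; each row shifts and turns the pose as measured when the row begins; what a row does not reach is not made up. A row lasts 1/10 s, in which the tool goes at most 50 mm and 8.59 degrees, less where a joint would pass 70% of its speed; a pose out of reach is approached as far as the arm can. A call is refused whole if a number of a shift passes 5 or a number of a turn 0.15, either way. A call with a gripper value outside its range is refused whole. The fingers move at their own pace and stop on an object; "newtons" is the grip in N (left out, the last holds). Time passes only in rows, so rows that do not move let the fingers close. It gives the time, the measured TCP pose, the force and the opening at its end, in the units of the state.
- manip.observe(): the state, without advancing time (a new reading comes with each control period).
- vision.snapshot(name): name is "scene" or "side" or "wrist"; returns a dict with "img" (400x640x3 uint8, blue, green, red), "depth" (400x640 float32, m along the optical axis (not along the pixel's ray), 0 where there is no reading), "camera_matrix" (3x3 intrinsics, pixels), "extrinsics" (4x4, takes a point from world to camera coordinates); the wrist camera has in their place "mount" (4x4, takes a point from camera to tool coordinates, whose origin is the TCP and whose axes are the tool frame's). Camera axes: x right, y down, z forward; pixel columns grow to the right and rows downward; lengths in m; the calibration is good to about 2 mm. A picture is of the moment at which its call begins: read the wrist's pose just before it.
- manip.hand_in(): hands the job in, once; it reports no verdict.
The state is a dict: "clock": time; "qpos": joint angles; "joint_velocities": joint speeds; "joint_efforts": joint torques, N m; "tool_pos": TCP position; "tool_rot": TCP orientation; "force": force on the tool from outside, world axes, zero at the start; "ft_torque": the same for the moment, N m; "opening": finger opening in m.
Only numpy, scipy, OpenCV 4.12 (cv2) and the standard library are available. Lean on these libraries where they do the work, as an engineer would, in place of code of your own. Each camera call takes 0.05 s, during which the arm holds its last target.

### The job

Load the shaker: pull its sprung T-knob up, turn it so that the retaining arm swings clear of the round platform and let it snap down into the other notch, then stack every small dish from the grey tray on the platform in one neat, flat, centred pile (nobody has noted how high the platform is set this time, so its top has to be found by touch). Then pull the knob and turn the arm back over the pile until it snaps into its first notch, and only then push the start button fully down and let it come up again. Do not knock over the little glass vial that stands on the tray.

Things in the scene. Friction and masses are not known exactly. Their poses are not given: they have to be found in the camera images.
- shaker: White shaker housing, fixed, 160 (x) x 350 (y) mm, its flat top 50 mm above the bench. Origin: centre of its underside on the bench; its x axis points to its back, y along its length, z up. On it, along +y: the start button at (-30, -145) mm, the round platform at (0, -20), the column with the knob and arm at (0, 135).
- platform_axis (a point): Centre of the round platform seen from above, at the height of the housing's top (50 mm above the bench). The platform is a rigid steel disc of 80 mm diameter; its upper face is 60 to 85 mm above the bench, different each time and given nowhere, so it must be felt.
- turn (a joint): Angle of the retaining arm about the column's vertical axis (rad, anticlockwise from above). 0: the arm lies over the platform (points to the housing's -y), the first notch. 1.3: the arm is clear and points almost to the housing's +x, the second notch. Free between -0.3 and 1.6 only while the knob is pulled up; each notch has about 0.04 rad of play and draws the pin in from about 0.12 rad off.
- lift (a joint): How far knob and arm are pulled up (m). 0: down in a notch. About 0.009: resting on the ridge between the notches. 0.010 or more is needed to turn freely; it ends at 0.020. The spring and the weight pull down with about 6 N at 0 and 10 N at 0.015.
- knob_grip (a point): Centre (2 mm above mid-height) of the black T-knob on the column's axis, 204 mm above the bench when down. The bar is 14 mm wide, 44 mm long and 24 mm high (190 to 214 mm above the bench) and lies along the arm. Knob and arm rise and turn as one piece. The point's own y axis runs along the bar and away from the arm's end.
- pad_under (a point): Underside of the rubber pad at the arm's end, 155 mm from the column's axis, 164 mm above the bench when down: 9 mm or more above the tallest possible pile. The arm is 18 mm wide, 165 to 173 mm above the bench when down, and reaches 165 mm from the axis; the pad is 36 mm wide. The column is 32 mm thick; its notched ring and the hub are up to 68 mm wide, 128 to 170 mm above the bench.
- start_top (a point): Middle of the upper face of the round grey start button (26 mm diameter), 68 mm above the bench when up, pushed vertically.
- start (a joint): Travel of the start button (m): 0 up, 0.006 fully down, which takes 6 N; it springs back.
- tray: Fixed flat grey plate 270 x 370 mm, 4 mm thick. The small dishes start on it. Origin: centre of its underside.
- dish1: Small round closed dish with a white lid, 54 mm diameter, 14 mm high, 20 to 45 g, lying flat on the tray at the start (a larger dish of 90 mm elsewhere on the bench is not part of the job). Origin: centre of its underside, z up through the lid. In the pile either side may be up. Three to five of dish1 to dish5 are present.
- dish2: As dish1 (may be absent).
- dish3: As dish1 (may be absent).
- dish4: As dish1 (may be absent).
- dish5: As dish1 (may be absent).
- vial: Small capped glass vial, 26 mm diameter, 42 mm high, standing on the tray among the dishes: to be left standing. Origin: centre of its underside.
- forceps: Flat steel forceps, 100 x 10 x 6 mm, on the tray: not part of the job. Origin: centre of its underside; x along its length.
There are look-alikes about, which are no part of the job. Leave any blue or yellow look-alike of the dish3 alone.

How it is judged (in metres and radians):
On the way, in this order (a step that is already met when the one before it is completed fails the run):
1. the retaining arm is clear of the platform, its knob down in the second notch (value of joint turn between 1.2 and 1.4 rad and value of joint lift below 0.003 m), for 0.2 s.
2. all small dishes lie flat in one pile on the platform, the arm still clear (all of step 1 and horizontal distance between each of dish1, dish2, dish3, dish4, dish5 and platform_axis below 0.012 m and angle between the z axis of each of dish1, dish2, dish3, dish4, dish5 and the z axis of shaker, either way round below 0.08 rad and height (world z) of each of dish1, dish2, dish3, dish4, dish5 above 0.055 m and linear speed of each of dish1, dish2, dish3, dish4, dish5 below 0.02 m/s), for 0.2 s.
3. the arm is back over the pile, its knob down in the first notch (value of joint turn between -0.1 and 0.1 rad and value of joint lift below 0.003 m and horizontal distance between each of dish1, dish2, dish3, dish4, dish5 and platform_axis below 0.012 m and angle between the z axis of each of dish1, dish2, dish3, dish4, dish5 and the z axis of shaker, either way round below 0.08 rad and height (world z) of each of dish1, dish2, dish3, dish4, dish5 above 0.055 m), for 0.2 s.
4. the start button is pushed fully down (all of step 3 and value of joint start above 0.005 m).
At the end, for the whole second after the job is handed in: Every small dish lies flat (within 0.08 rad) in one pile, each centre within 12 mm of the platform's axis, at rest; the arm is over the pile (turn within 0.1 rad of 0) and snapped down (lift under 3 mm); the start button has been pushed down and is up again (all of step 3 and value of joint start below 0.002 m and linear speed of each of dish1, dish2, dish3, dish4, dish5 below 0.02 m/s); the robot touches nothing.
It fails at once if the start button is pushed while the arm is not locked over the platform (value of joint start above 0.004 m and not (value of joint turn between -0.1 and 0.1 rad and value of joint lift below 0.003 m)).
It fails at once if the vial is knocked over (angle between vial's own z axis and vertical above 0.5 rad).
Of dish1, dish2, dish3, dish4, dish5 only 3 to 5 are there at a start; the rules pass over those that are not, and their reading is None.
At some moment in a run one of dish1, dish2, dish3, dish4, dish5 may be knocked a few centimetres aside while the robot is not near it.
Once in a run the grip may slacken for a moment while it holds something.
It also fails if it takes over 210 s, if anything falls off the work surface, if the arm or the gripper's body presses on something with over 40 N, if the wrist force passes 120 N, or if a joint passes its speed limit or range.

## Working session

There is one attempt and no reset: what is moved stays moved. The work goes in short steps, Python scripts to look and compute and a tool call to move; the robot and the scene stay as the last step left them, time stands still between calls to the robot, and variables do not carry over. Pictures are saved under pics/ and viewed, and the job is handed in when it is done.

Besides the shell and the picture viewer there is one more tool, called after "Emit:" in YAML: its name, and indented under it one key for each argument. send_rows: Moves the arm, as the interface text tells. Its arguments: {"type":"object","properties":{"plan":{"type":"array","items":{"type":"array","items":{"type":"number"}}},"newtons":{"type":"number"}},"required":["plan"]}

```bash
ls; mkdir -p pics
python3 - <<'E'
from plant import manip, vision
import cv2
print(manip.observe())
print([x for x in dir(manip) if x[0]!='_'], manip.finger_overhang)
for n in ["scene","side","wrist"]:
    s=vision.snapshot(n); cv2.imwrite(f"pics/{n}0.png",s["img"])
    print(n,s["camera_matrix"], s.get("extrinsics",s.get("mount")))
E
```

```text
pics
{'clock': 0.0, 'qpos': array([ 7.08925475e+01,  5.26357463e+00,  7.05835143e+01,  1.94736784e-03,
        1.04265622e+02, -3.25036955e+00]), 'joint_velocities': array([ 0.04438196, -0.00735939,  0.02655471,  0.0725427 ,  0.01527954,
       -0.02605534]), 'joint_efforts': array([ 4.13122070e-04, -4.58725333e+01, -4.18032682e+01, -9.47289845e-05,
        1.14652421e-02,  2.46674745e-06]), 'tool_pos': array([0.16387134, 0.57693285, 0.24912984]), 'tool_rot': array([ -94.21016517,   89.88727352, -110.06677011]), 'force': array([0.23723324, 0.50550048, 0.78496082]), 'ft_torque': array([0.02582059, 0.01089905, 0.00100832]), 'opening': 0.08554271483010709}
['Unreachable', 'finger_overhang', 'hand_in', 'observe'] 0.019
scene [[386.63030191   0.         320.2456199 ]
 [  0.         386.63030191 206.83555758]
 [  0.           0.           1.        ]] [[ 0.03571526  0.99924089  0.01555822  0.04298982]
 [ 0.80305746 -0.01942991 -0.59558475 -0.28369908]
 [-0.59483034  0.03376561 -0.8031418   1.33849811]
 [ 0.          0.          0.          1.        ]]
side [[400.83432054   0.         314.2467426 ]
 [  0.         400.83432054 202.55204612]
 [  0.           0.           1.        ]] [[ 0.95848641 -0.28461069 -0.01733639 -0.4435482 ]
 [-0.20496129 -0.64543044 -0.73580596  0.15669964]
 [ 0.19822881  0.70881331 -0.67697049  1.10028142]
 [ 0.          0.          0.          1.        ]]
wrist [[285.69137227   0.         325.11483872]
 [  0.         285.69137227 194.87358102]
 [  0.           0.           1.        ]] [[-1.84937895e-03 -2.70710380e-01  9.62659062e-01 -1.23213857e-01]
 [ 9.99998247e-01 -7.81097712e-04  1.70145850e-03 -2.98507646e-04]
 [ 2.91328314e-04  9.62660522e-01  2.70711350e-01 -6.91591143e-02]
 [ 0.00000000e+00  0.00000000e+00  0.00000000e+00  1.00000000e+00]]
```

View pics/scene0.png

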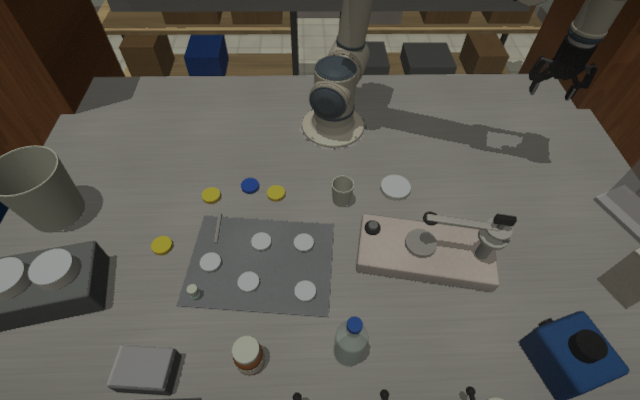

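View pics/side0.png

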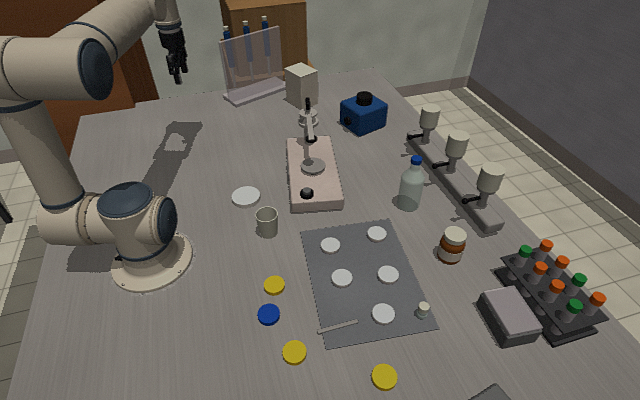

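View pics/wrist0.png

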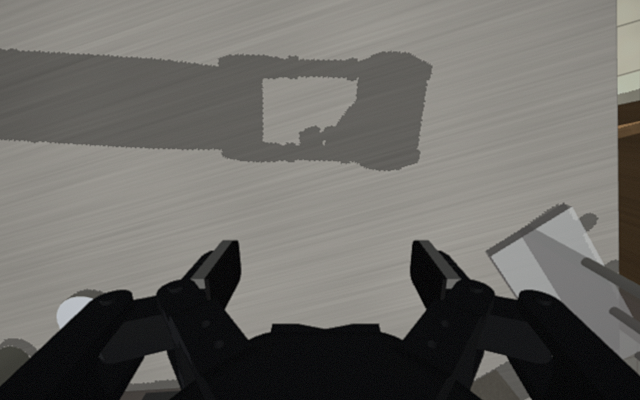

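```bash
cat > h.py <<'E'
import numpy as np, cv2
from plant import manip, vision
from scipy.spatial.transform import Rotation as R
def snap(n):
    o=manip.observe() if n=="wrist" else None
    s=vision.snapshot(n)
    if n=="wrist":
        T=np.eye(4);T[:3,:3]=R.from_euler('xyz',o['tool_rot'],degrees=True).as_matrix();T[:3,3]=o['tool_pos']
        s['c2w']=T@s['mount']
    else: s['c2w']=np.linalg.inv(s['extrinsics'])
    return s
def cloud(s):
    d=s['depth'];K=s['camera_matrix'];v,u=np.mgrid[:d.shape[0],:d.shape[1]]
    P=np.stack([(u-K[0,2])/K[0,0]*d,(v-K[1,2])/K[1,1]*d,d],-1)
    W=P@s['c2w'][:3,:3].T+s['c2w'][:3,3]; W[d==0]=np.nan
    return W
def at(s,u,v,z):
    "pixel ray with plane z"
    K=s['camera_matrix'];r=s['c2w'][:3,:3]@np.array([(u-K[0,2])/K[0,0],(v-K[1,2])/K[1,1],1]);o=s['c2w'][:3,3]
    return o+r*(z-o[2])/r[2]
def proj(s,p):
    w=np.linalg.inv(s['c2w']);c=w[:3,:3]@np.asarray(p)+w[:3,3];q=s['camera_matrix']@c;return q[:2]/q[2]
def cam_model(s): return s
E
python3 - <<'E'
from h import *
for n in ["scene","side"]:
    s=snap(n);W=cloud(s);im=s['img'].astype(int)
    print(n)
    hsv=cv2.cvtColor(s['img'],cv2.COLOR_BGR2HSV)
    m=((hsv[...,2]>150)&(hsv[...,1]<30)&(W[...,2]<0.08)&(W[...,0]<0.75)&(W[...,0]>0.2)).astype(np.uint8)
    c,l,st,ce=cv2.connectedComponentsWithStats(m)
    for i in range(1,c):
        if st[i,4]>60:
            w=W[l==i]; z=np.nanmedian(w[:,2]); print(st[i],ce[i].round(1),'z',z.round(4),at(s,*ce[i],z).round(4))
    # housing top
    m=((abs(W[...,2]-0.05)<0.004)&(W[...,0]>0.2)&(W[...,0]<.7)&(W[...,1]>-.05)&(W[...,1]<.45)).astype(np.uint8)
    c,l,st,ce=cv2.connectedComponentsWithStats(m)
    i=1+np.argmax(st[1:,4]); p=W[l==i][:,:2].astype(np.float32); print('housing',cv2.minAreaRect(p),st[i])
    np.save(n+'W.npy',W); cv2.imwrite('pics/%s_crop.png'%n, cv2.resize(s['img'][160:320,340:540] if n=="scene" else s['img'][90:225,260:370],None,fx=4,fy=4,interpolation=cv2.INTER_CUBIC))
E
```

```text
scene
[382 176  28  21 461] [395.4 185.8] z 0.0163 [0.291  0.1717 0.0163]
[252 233  18  16 217] [260.5 240.6] z 0.0187 [ 0.4743 -0.2201  0.0187]
[294 235  19  15 215] [303.1 241.7] z 0.0186 [ 0.4807 -0.1065  0.0186]
[200 254  20  16 241] [209.3 261.4] z 0.019 [ 0.5335 -0.3478  0.019 ]
[238 273  20  18 269] [247.5 281. ] z 0.0187 [ 0.5914 -0.2458  0.0187]
[295 282  20  18 278] [304.5 290.2] z 0.0186 [ 0.6199 -0.1043  0.0186]
housing ((0.521898627281189, 0.21248570084571838), (0.34872904419898987, 0.1607024073600769), 78.74351501464844) [ 357  213  143   72 5765]
side
[231 186  29  19 411] [245.3 194.9] z 0.0162 [0.2864 0.171  0.0162]
[368 226  19  14 195] [376.7 232.5] z 0.0177 [ 0.6165 -0.1049  0.0177]
[321 237  19  15 214] [330.1 244.2] z 0.0178 [ 0.477  -0.107   0.0178]
[378 266  21  16 263] [388.  273.5] z 0.0177 [ 0.5877 -0.2464  0.0177]
[332 269  20  17 268] [341.6 276.8] z 0.0178 [ 0.4704 -0.2209  0.0178]
[373 303  22  20 339] [383.2 312.6] z 0.0178 [ 0.5295 -0.3484  0.0178]
housing ((0.51778644323349, 0.2091064304113388), (0.3502048850059509, 0.1609908789396286), 79.13280487060547) [ 287  136   57   68 2569]
```

View crops.

View pics/scene_crop.png

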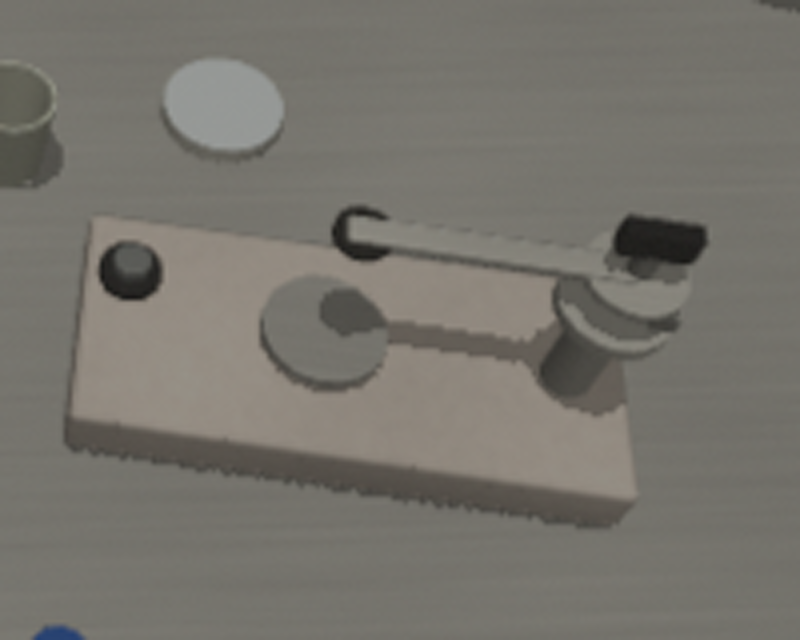

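View pics/side_crop.png

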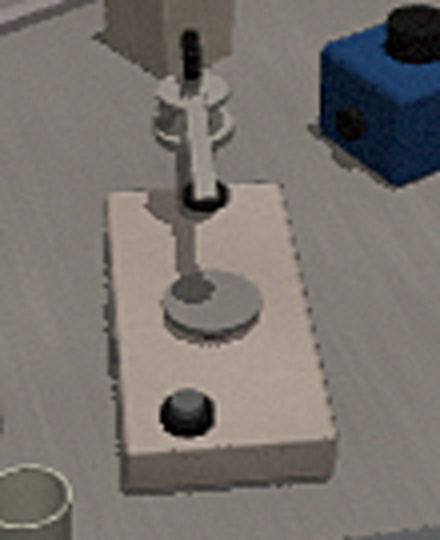

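Run:
```python
from h import *
for n in ["scene","side"]:
    W=np.load(n+'W.npy')
    near=(abs(W[...,0]-.546)<.08)&(abs(W[...,1]-.343)<.08)
    m=near&(W[...,2]>.208)&(W[...,2]<.222); p=W[m]; print(n,'knob',len(p),p.mean(0).round(4),cv2.minAreaRect(p[:,:2].astype(np.float32)))
    m=(np.hypot(W[...,0]-.516,W[...,1]-.191)<.04)&(W[...,2]>.055)&(W[...,2]<.1);p=W[m];print('plat',len(p),np.median(p,0).round(4),p.min(0),p.max(0))
    m=(np.hypot(W[...,0]-.4626,W[...,1]-.0746)<.02)&(W[...,2]>.058)&(W[...,2]<.08);p=W[m];print('but',len(p),np.median(p,0).round(4),p.min(0),p.max(0))
    m=(W[...,2]>.165)&(W[...,2]<.182)&(abs(W[...,1]-.25)<.1)&(abs(W[...,0]-.53)<.08);p=W[m];print('arm',cv2.minAreaRect(p[:,:2].astype(np.float32)))
```

```text
scene knob 125 [0.5483 0.3443 0.2128] ((0.5469103455543518, 0.3454272150993347), (0.04391707107424736, 0.015196328051388264), 78.92778015136719)
plat 660 [0.5189 0.191  0.0679] [0.47861512 0.15381201 0.058629  ] [0.55573518 0.23068663 0.07309683]
but 146 [0.4672 0.0734 0.0652] [0.44365172 0.05647198 0.05821748] [0.48180341 0.0940272  0.0760816 ]
arm ((0.5252188444137573, 0.2678607106208801), (0.183278888463974, 0.05650821700692177), 73.59358978271484)
side knob 33 [0.5445 0.3394 0.2134] ((0.5452853441238403, 0.3425214886665344), (0.04884548485279083, 0.012434314005076885), 79.36682891845703)
plat 312 [0.5145 0.1876 0.0676] [0.47662303 0.15157848 0.05833142] [0.55491963 0.22946801 0.07152551]
but 97 [0.4609 0.0688 0.0645] [0.44349863 0.0549089  0.05806574] [0.48178546 0.09157066 0.07535715]
arm ((0.534329354763031, 0.26216819882392883), (0.18277481198310852, 0.057425837963819504), 82.8265380859375)
```

```bash
cat >> h.py <<'E'
def yaw(o=None):
    o=o or manip.observe();M=R.from_euler('xyz',o['tool_rot'],degrees=True).as_matrix()
    return M,np.degrees(np.arctan2(M[1,1],M[0,1]))
E
python3 - <<'E'
from h import *
M,y=yaw();print(M.round(3),y)
E
```

```text
[[-0.     0.273  0.962]
 [-0.001  0.962 -0.273]
 [-1.    -0.001 -0.   ]] 74.14105468438699
```

Emit:
send_rows:
  plan:
    - [0, 0, 0, 0, 0, 3, -1]
    - [0, 0, -0.145, 3, -1.8, 2, -1]
    - [0, 0, -0.145, 3, -1.8, 0, -1]
    - [0, 0, -0.145, 3, -1.8, 0, -1]
    - [0, 0, -0.145, 3, -1.8, 0, -1]
    - [0, 0, -0.145, 3, -1.8, 0, -1]
    - [0, 0, -0.145, 3, -1.8, 0, -1]
    - [0, 0, -0.145, 3, -1.8, 0, -1]
    - [0, 0, -0.145, 3, -1.8, 0, -1]
    - [0, 0, -0.145, 3, -1.8, 0, -1]
    - [0, 0, -0.145, 3, -1.8, 0, -1]
    - [0, 0, 0, 3, -1.8, 0, -1]
    - [0, 0, 0, 0, 0, 0, -1]
    - [0, 0, 0, 0, 0, 0, -1]

```text
clock: 1.65
tool_pos: [0.5041, 0.3686, 0.2973]
tool_rot: [-100.8, 89.7, 157.3]
force: [-0.7, 0.5, -0.2]
opening: 0.0856
```

Run:
```python
from h import *
o=manip.observe();print(o['clock'],o['tool_pos'],yaw(o)[1],o['qpos'].round(1))
s=snap("wrist");W=cloud(s);np.save('w.npy',W)
cv2.imwrite('pics/w1.png',s['img'])
m=(W[...,2]>.206)&(W[...,2]<.222)&(np.hypot(W[...,0]-.546,W[...,1]-.343)<.05);p=W[m]
print(len(p))
if len(p)>5:print(p.mean(0),cv2.minAreaRect(p[:,:2].astype(np.float32)))
```

```text
1.65 [0.50413396 0.36864943 0.29733019] -11.94169056395031 [ 32.9  10.2  60.3   0.3 109.7  45. ]
998
[0.54478881 0.34907798 0.21258939] ((0.5453097224235535, 0.3475298285484314), (0.04352685809135437, 0.014378883875906467), 77.71149444580078)
```

View pics/w1.png

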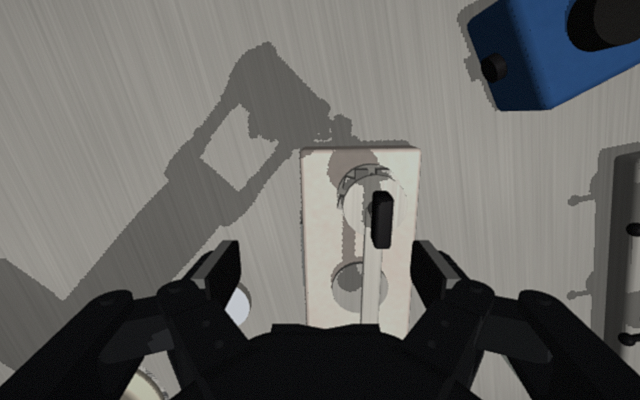

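Emit:
send_rows:
  plan:
    - [0, 0, 0, 2.1, -1.2, 0, -1]
    - [0, 0, 0, 2.1, -1.2, 0, -1]
    - [0, 0, 0, 0, 0, 0, -1]
    - [0, 0, 0, 0, 0, 0, -1]

```text
clock: 2.1
tool_pos: [0.5429, 0.3481, 0.298]
tool_rot: [-108.9, 89.6, 149.6]
force: [0.3, 0.1, 0.2]
opening: 0.0856
```

Run:
```python
from h import *
o=manip.observe();print(o['clock'],o['tool_pos'],yaw(o)[1],o['qpos'].round(1))
s=snap("wrist");W=cloud(s)
cv2.imwrite('pics/w2.png',s['img'])
m=(W[...,2]>.206)&(W[...,2]<.222)&(np.hypot(W[...,0]-.546,W[...,1]-.343)<.05);p=W[m]
print(len(p))
if len(p)>5:print(p.mean(0),cv2.minAreaRect(p[:,:2].astype(np.float32)))
```

```text
2.1 [0.54293368 0.34809942 0.29801218] -11.458834309183407 [ 29.5  13.5  56.5   0.3 110.2  41.1]
991
[0.54554227 0.34899009 0.21283393] ((0.54542475938797, 0.34727227687835693), (0.04363402724266052, 0.013915485702455044), 78.40579986572266)
```

View pics/w2.png

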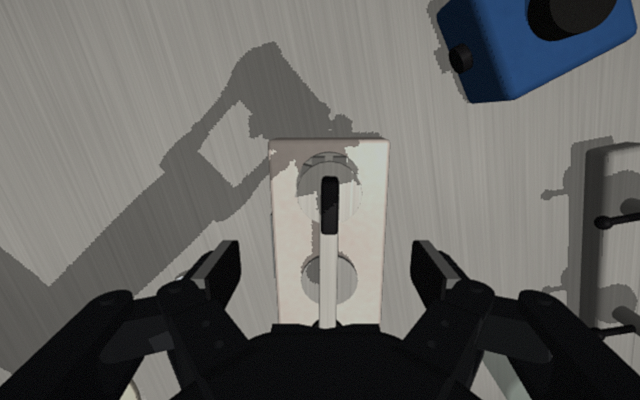

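Emit:
send_rows:
  plan:
    - [0, 0, 0, 0.25, -0.2, -2, -1]
    - [0, 0, 0, 0, 0, -3, -1]
    - [0, 0, 0, 0, 0, -2, -1]
    - [0, 0, 0, 0, 0, -1.5, -1]
    - [0, 0, 0, 0, 0, -0.5, -1]
    - [0, 0, 0, 0, 0, 0, -1]

```text
clock: 2.75
tool_pos: [0.5388, 0.3519, 0.2084]
tool_rot: [-153.0, 89.6, 106.2]
force: [0.1, 0.1, 0.7]
opening: 0.0852
```

Run:
```python
from h import *
o=manip.observe();print(o['clock'],o['tool_pos'],yaw(o)[1],o['force'])
for n in ['scene','side']:
    s=snap(n);u,v=map(int,proj(s,[.545,.345,.2]));c=cv2.resize(s['img'][max(0,v-50):v+50,max(0,u-60):u+60],None,fx=4,fy=4);cv2.imwrite(f'pics/{n}k1.png',c)
```

```text
2.75 [0.53882702 0.35190552 0.20839621] -10.879418807100024 [0.11982141 0.0591907  0.73173676]
```

View pics/scenek1.png

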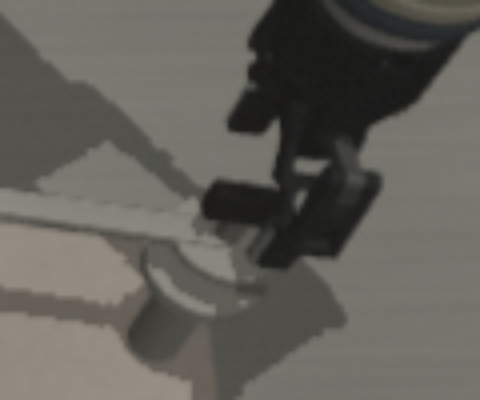

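Emit:
send_rows:
  plan:
    - [0, 0, 0, 0.6, -0.55, -0.4, -1]
    - [0, 0, 0, 0, 0, 0, -1]
    - [0, 0, 0, 0, 0, 0, -1]

```text
clock: 3.15
tool_pos: [0.5467, 0.3465, 0.2088]
tool_rot: [168.8, 89.4, 67.9]
force: [-0.0, -0.6, -0.1]
opening: 0.085
```

Run:
```python
from h import *
o=manip.observe();print(o['clock'],o['tool_pos'],yaw(o)[1],o['force'])
```

```text
3.15 [0.54671747 0.34653443 0.20875827] -10.884133128725523 [-0.01533113 -0.55583603 -0.10936196]
```

Emit:
send_rows:
  plan:
    - [0, 0, 0, -0.1, 0, -0.5, -1]
    - [0, 0, 0, 0, 0, -0.2, -1]
    - [0, 0, 0, 0, 0, 0, -1]

```text
clock: 3.45
tool_pos: [0.5461, 0.3463, 0.2019]
tool_rot: [165.4, 89.3, 64.5]
force: [-0.5, 0.7, 0.2]
opening: 0.0852
```

Emit:
send_rows:
  plan:
    - [0, 0, 0, 0, 0, 0, 0.5]
    - [0, 0, 0, 0, 0, 0, 1]
    - [0, 0, 0, 0, 0, 0, 1]
    - [0, 0, 0, 0, 0, 0, 1]
    - [0, 0, 0, 0, 0, 0, 1]
    - [0, 0, 0, 0, 0, 0, 1]
    - [0, 0, 0, 0, 0, 0, 1]
    - [0, 0, 0, 0, 0, 0, 1]
    - [0, 0, 0, 0, 0, 0, 1]
    - [0, 0, 0, 0, 0, 0, 1]
  newtons: 60

```text
clock: 4.45
tool_pos: [0.5455, 0.3466, 0.202]
tool_rot: [171.0, 89.3, 70.1]
force: [-0.5, 0.2, 0.5]
opening: 0.0131
```

Run:
```python
from h import *
o=manip.observe();print(o['clock'],o['tool_pos'],yaw(o)[1],o['force'],o['opening'],o['qpos'])
```

```text
4.45 [0.54550398 0.34655131 0.20198968] -10.902071176055658 [-0.46414281  0.1517105   0.46166387] 0.013114225650331676 [29.19685132 11.70974055 68.28335426  0.43672525 99.51026694 40.17236797]
```

Emit:
send_rows:
  plan:
    - [0, 0, 0, 0, 0, 0.5, 1]
    - [0, 0, 0, 0, 0, 0.5, 1]
    - [0, 0, 0, 0, 0, 0.4, 1]
    - [0, 0, 0, 0, 0, 0.1, 1]
    - [0, 0, 0, 0, 0, 0, 1]

```text
clock: 4.95
tool_pos: [0.5455, 0.3465, 0.2122]
tool_rot: [-159.7, 89.5, 99.4]
force: [0.3, 0.9, -7.8]
opening: 0.0131
```

Emit:
send_rows:
  plan:
    - [0, 0, 0, 0, 0, 0.5, 1]
    - [0, 0, 0, 0, 0, 0.2, 1]

```text
clock: 5.15
tool_pos: [0.5455, 0.3465, 0.2181]
tool_rot: [-149.9, 89.6, 109.1]
force: [1.9, 1.7, -8.8]
opening: 0.0129
```

Emit:
send_rows:
  plan:
    - [0, 0, 0.12, 0, 0, 0, 1]
    - [0, 0, 0.12, 0, 0, 0, 1]
    - [0, 0, 0.12, 0, 0, 0, 1]

```text
clock: 5.45
tool_pos: [0.5455, 0.3466, 0.2179]
tool_rot: [-145.9, 89.5, 134.4]
force: [0.7, 1.0, -9.7]
opening: 0.0132
```

Run:
```python
from h import *
o=manip.observe();print(o['clock'],o['tool_pos'],yaw(o)[1],o['force'],o['ft_torque'],o['opening'])
```

```text
5.45 [0.54545387 0.34661672 0.21786014] 10.368912988568942 [ 0.67064284  1.02633004 -9.68067613] [ 0.5752007  -0.67198397 -0.09620324] 0.013216463741896974
```

Emit:
send_rows:
  plan:
    - [0, 0, 0.12, 0, 0, 0, 1]
    - [0, 0, 0.12, 0, 0, 0, 1]
    - [0, 0, 0.12, 0, 0, 0, 1]
    - [0, 0, 0.12, 0, 0, 0, 1]
    - [0, 0, 0.12, 0, 0, 0, 1]
    - [0, 0, 0.12, 0, 0, 0, 1]
    - [0, 0, 0.12, 0, 0, 0, 1]
    - [0, 0, 0.05, 0, 0, 0, 1]
    - [0, 0, 0, 0, 0, 0, 1]

```text
clock: 6.35
tool_pos: [0.5453, 0.3466, 0.2162]
tool_rot: [-144.6, 89.3, -171.0]
force: [2.0, 0.4, -9.6]
opening: 0.0129
```

Run:
```python
from h import *
o=manip.observe();print(o['clock'],o['tool_pos'],yaw(o)[1],o['force'],o['ft_torque'],o['opening'])
```

```text
6.35 [0.54525247 0.34660788 0.21621649] 63.65497274620474 [ 1.97592038  0.42371623 -9.62487342] [ 0.64621693 -0.50806884 -0.01890535] 0.012928545078790292
```

Yaw 63.65 = +1.301 rad. Lower into the notch.

Emit:
send_rows:
  plan:
    - [0, 0, 0, 0, 0, -0.5, 1]
    - [0, 0, 0, 0, 0, -0.5, 1]
    - [0, 0, 0, 0, 0, -0.4, 1]
    - [0, 0, 0, 0, 0, -0.2, 1]
    - [0, 0, 0, 0, 0, 0, 1]

```text
clock: 6.85
tool_pos: [0.5453, 0.3466, 0.2025]
tool_rot: [-154.2, 89.5, 179.2]
force: [0.6, -0.3, -5.8]
opening: 0.0131
```

Run:
```python
from h import *
o=manip.observe();print(o['clock'],o['tool_pos'],yaw(o)[1],o['force'],o['ft_torque'],o['opening'])
```

```text
6.85 [0.5452808  0.34659955 0.20254557] 63.40917521551406 [ 0.6489221  -0.28902197 -5.79703828] [ 0.35347019 -0.1226227   0.03076704] 0.013082081665011085
```

Emit:
send_rows:
  plan:
    - [0, 0, 0, 0, 0, -0.1, 1]
    - [0, 0, 0, 0, 0, 0, 0]
    - [0, 0, 0, 0, 0, 0, -1]
    - [0, 0, 0, 0, 0, 0, -1]
    - [0, 0, 0, 0, 0, 0, -1]
    - [0, 0, 0, 0, 0, 0, -1]
    - [0, 0, 0, 0, 0, 3, -1]
    - [0, 0, 0, 0, 0, 4, -1]
    - [0, 0, 0, 0, 0, 4, -1]
    - [0, 0, 0, 0, 0, 0, -1]

```text
clock: 7.85
tool_pos: [0.5442, 0.3457, 0.3173]
tool_rot: [-149.1, 89.6, -175.8]
force: [-0.1, 0.1, 0.9]
opening: 0.0851
```

Run:
```python
from h import *
o=manip.observe();print(o['clock'],o['tool_pos'],yaw(o)[1],o['force'],o['opening'],o['qpos'])
s=snap('wrist');cv2.imwrite('pics/w3.png',s['img'])
W=cloud(s);m=(W[...,2]>.206)&(W[...,2]<.23)&(np.hypot(W[...,0]-.546,W[...,1]-.343)<.05);p=W[m]
print(len(p),p.mean(0),cv2.minAreaRect(p[:,:2].astype(np.float32)))
s=snap('scene');cv2.imwrite('pics/s3.png',s['img'])
```

```text
7.85 [0.54416093 0.34569615 0.31734177] 63.37592244767365 [-0.12341731  0.05134779  0.93346464] 0.08506899059036334 [ 29.31262297  14.3111551   53.54180982   0.19791375 112.53770044
 -33.98734869]
824 [0.54322018 0.34802674 0.21303247] ((0.5446033477783203, 0.34764939546585083), (0.013389184139668941, 0.04372921213507652), 63.23037338256836)
```

View pics/w3.png

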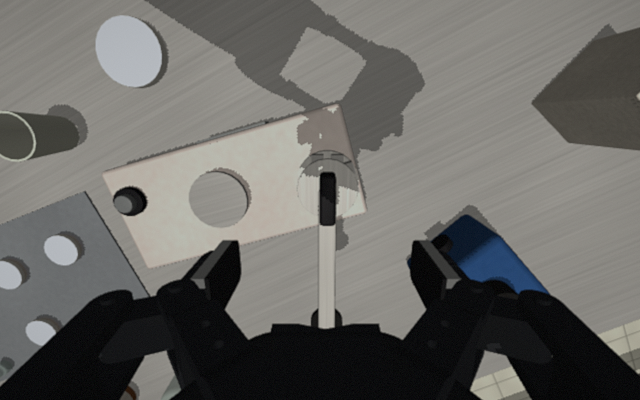

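View pics/s3.png

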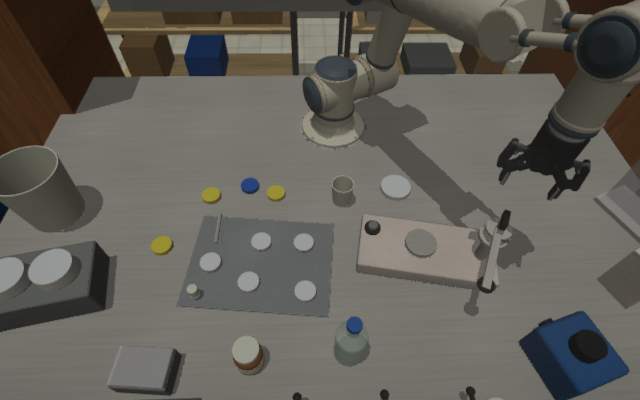

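Emit:
send_rows:
  plan:
    - [0, 0, -0.12, -0.2, -4, 0, -1]
    - [0, 0, -0.12, -0.2, -4, 0, -1]
    - [0, 0, -0.12, -0.2, -4, 0, -1]
    - [0, 0, -0.12, -0.2, -4, 0, -1]
    - [0, 0, -0.12, -0.2, -4, 0, -1]
    - [0, 0, -0.12, -0.2, -4, 0, -1]
    - [0, 0, -0.12, -0.2, -4, 0, -1]
    - [0, 0, -0.12, -0.2, -4, 0, -1]
    - [0, 0, -0.12, -0.2, -4, 0, -1]
    - [0, 0, -0.12, -0.2, -4, 0, -1]
    - [0, 0, -0.12, -0.2, -4, 0, -1]
    - [0, 0, 0, 0, 0, 0, -1]
    - [0, 0, 0, 0, 0, 0, -1]

```text
clock: 9.25
tool_pos: [0.512, -0.11, 0.2787]
tool_rot: [-111.2, 86.8, 143.5]
force: [0.9, 0.6, 0.2]
opening: 0.0854
```

```bash
cat >> h.py <<'E'
def dishes(s,W,zlo=0.01,zhi=0.03,amin=150):
    hsv=cv2.cvtColor(s['img'],cv2.COLOR_BGR2HSV)
    m=((hsv[...,2]>130)&(hsv[...,1]<40)&(W[...,2]<zhi)&(W[...,2]>zlo)).astype(np.uint8)
    c,l,st,ce=cv2.connectedComponentsWithStats(m);out=[]
    for i in range(1,c):
        if st[i,4]>amin:
            w=W[l==i];top=w[w[:,2]>np.nanmedian(w[:,2])-.003]
            (cx,cy),r=cv2.minEnclosingCircle(top[:,:2].astype(np.float32))
            out.append((ce[i].round(0),np.nanmedian(w[:,2]).round(4),at(s,*ce[i],.018).round(4),(round(cx,4),round(cy,4),round(r,4))))
    return out
E
python3 - <<'E'
from h import *
o=manip.observe();print(o['clock'],o['tool_pos'],yaw(o)[1],o['qpos'].round(1))
s=snap('wrist');cv2.imwrite('pics/w4.png',s['img']);W=cloud(s)
for d in dishes(s,W):print(d)
s=snap('scene');W=cloud(s)
print('vial',at(s,193,291,.04),np.nanmean(W[285:297,187:199].reshape(-1,3),0))
m=(W[...,2]>.035)&(W[...,2]<.055)&(abs(W[...,1]+.38)<.1)&(W[...,0]>.5)&(W[...,0]<.7);print(W[m].mean(0),W[m].min(0),W[m].max(0))
E
```

```text
9.25 [ 0.51199271 -0.11002518  0.27871358] -15.267116277900664 [-16.5  -3.6  76.6   1.2 110.   -0.9]
(array([104.,  15.]), np.float64(0.0155), array([0.2836, 0.153 , 0.018 ]), (0.2851, 0.1681, 0.0437))
(array([411., 145.]), np.float64(0.0175), array([ 0.617 , -0.1011,  0.018 ]), (0.6172, -0.1017, 0.0268))
(array([ 30., 198.]), np.float64(0.0129), array([ 0.0655, -0.0338,  0.018 ]), (0.0339, -0.0351, 0.0878))
(array([310., 173.]), np.float64(0.0173), array([ 0.4781, -0.1037,  0.018 ]), (0.4776, -0.1041, 0.0268))
(array([406., 244.]), np.float64(0.0172), array([ 0.583 , -0.2374,  0.018 ]), (0.5884, -0.2427, 0.0267))
(array([327., 248.]), np.float64(0.0171), array([ 0.4717, -0.2168,  0.018 ]), (0.4712, -0.2179, 0.0269))
(array([386., 313.]), np.float64(0.0169), array([ 0.5308, -0.3435,  0.018 ]), (0.5303, -0.3452, 0.0272))
vial [ 0.62409739 -0.36984096  0.04      ] [ 0.62079701 -0.37261347  0.03568005]
[ 0.62106282 -0.37068808  0.04546724] [ 0.60834273 -0.38389735  0.03586609] [ 0.6315786  -0.35927397  0.05118632]
```

View pics/w4.png

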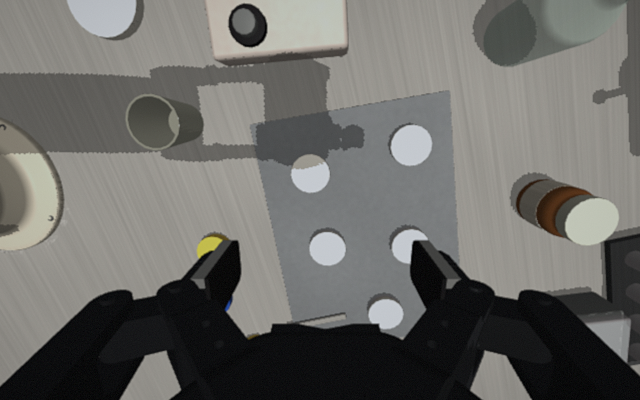

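```bash
cat >> h.py <<'E'
def go(x,y,z,yw):
    "print shift in cm and rotvec to reach pose, tool straight down"
    o=manip.observe();M,cy=yaw(o);a=np.radians(yw)
    Y=np.array([np.cos(a),np.sin(a),0]);X=np.array([0,0,-1.]);T=np.stack([X,Y,np.cross(X,Y)],1)
    rv=R.from_matrix(T@M.T).as_rotvec()
    print('t',o['clock'],'pos',o['tool_pos'].round(4),'yaw',round(cy,2),'F',o['force'].round(1),'op',round(o['opening'],4),'q6',round(o['qpos'][5],1))
    print('shift cm',((np.array([x,y,z])-o['tool_pos'])*100).round(2),'rot',rv.round(3))
E
python3 -c "
from h import *
go(.478,-.105,.10,-11)"
```

```text
t 9.35 pos [ 0.5122 -0.109   0.279 ] yaw -15.15 F [ 0.3  0.2 -0.7] op 0.0851 q6 -0.9
shift cm [ -3.42   0.4  -17.9 ] rot [-0.031 -0.046  0.073]
```

Emit:
send_rows:
  plan:
    - [-0.015, -0.023, 0.035, -1.7, 0.2, -3, -1]
    - [-0.015, -0.023, 0.035, -1.7, 0.2, -3.5, -1]
    - [0, 0, 0, 0, 0, -3.5, -1]
    - [0, 0, 0, 0, 0, -3.5, -1]
    - [0, 0, 0, 0, 0, -3, -1]
    - [0, 0, 0, 0, 0, -1, -1]
    - [0, 0, 0, 0, 0, 0, -1]
    - [0, 0, 0, 0, 0, 0, -1]

```text
clock: 10.15
tool_pos: [0.4777, -0.0944, 0.0986]
tool_rot: [114.7, 89.7, 15.0]
force: [-0.0, -0.4, 0.0]
opening: 0.0854
```

Run:
```python
from h import *
go(.478,-.105,.024,-11)
s=snap('wrist');cv2.imwrite('pics/w5.png',s['img']);W=cloud(s)
for d in dishes(s,W):print(d)
```

```text
t 10.15 pos [ 0.4777 -0.0944  0.0986] yaw -9.72 F [-0.  -0.4  0. ] op 0.0854 q6 -5.6
shift cm [ 0.03 -1.06 -7.46] rot [-0.001  0.005 -0.022]
(array([512., 188.]), np.float64(0.0175), array([ 0.6163, -0.1011,  0.018 ]), (0.6168, -0.1021, 0.0273))
(array([327., 221.]), np.float64(0.0174), array([ 0.4774, -0.1033,  0.018 ]), (0.4772, -0.1046, 0.027))
(array([337., 322.]), np.float64(0.0173), array([ 0.4707, -0.195 ,  0.018 ]), (0.4713, -0.1981, 0.0169))
(array([490., 361.]), np.float64(0.0173), array([ 0.5976, -0.2582,  0.018 ]), (0.5976, -0.2612, 0.0145))
```

View pics/w5.png

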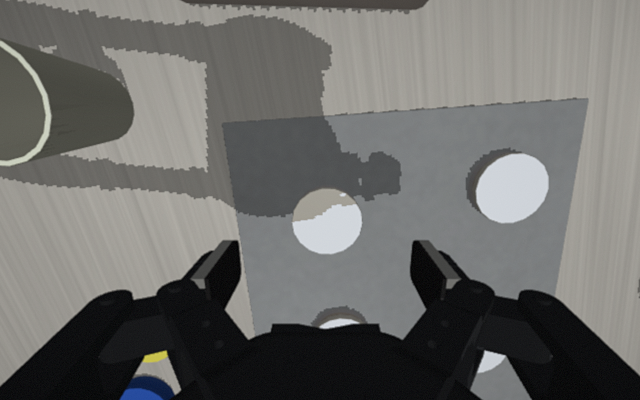

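Emit:
send_rows:
  plan:
    - [0, 0, -0.02, 0, -1.0, -1, -1]
    - [0, 0, 0, 0, 0, -2.5, -1]
    - [0, 0, 0, 0, 0, -2, -1]
    - [0, 0, 0, 0, 0, -0.8, -1]
    - [0, 0, 0, 0, 0, 0, -1]
    - [0, 0, 0, 0, 0, 0, -1]

```text
clock: 10.8
tool_pos: [0.4828, -0.109, 0.0414]
tool_rot: [89.2, 88.8, -11.9]
force: [0.4, -0.5, 0.8]
opening: 0.0851
```

```bash
python3 -c "
from h import *
go(.4775,-.1045,.025,-11)"
```

```text
t 10.8 pos [ 0.4828 -0.109   0.0414] yaw -11.16 F [ 0.4 -0.5  0.8] op 0.0851 q6 -5.6
shift cm [-0.53  0.45 -1.64] rot [0.004 0.02  0.003]
```

Emit:
send_rows:
  plan:
    - [0.004, 0.02, 0, -0.5, 0.4, -0.7, -1]
    - [0, 0, 0, 0, 0, -0.7, -1]
    - [0, 0, 0, 0, 0, 0, -1]
    - [0, 0, 0, 0, 0, 0, -1]

```text
clock: 11.2
tool_pos: [0.479, -0.1052, 0.0291]
tool_rot: [75.8, 89.9, -25.3]
force: [0.0, -0.3, 0.3]
opening: 0.0852
```

```bash
python3 -c "
from h import *
go(.4775,-.1045,.025,-11)"
```

```text
t 11.2 pos [ 0.479  -0.1052  0.0291] yaw -11.17 F [ 0.  -0.3  0.3] op 0.0852 q6 -5.2
shift cm [-0.15  0.07 -0.41] rot [0.001 0.002 0.003]
```

Emit:
send_rows:
  plan:
    - [0, 0, 0, -0.15, 0.07, -0.4, -1]
    - [0, 0, 0, 0, 0, 0, -1]
    - [0, 0, 0, 0, 0, 0, 0]
    - [0, 0, 0, 0, 0, 0, 1]
    - [0, 0, 0, 0, 0, 0, 1]
    - [0, 0, 0, 0, 0, 0, 1]
    - [0, 0, 0, 0, 0, 0, 1]
    - [0, 0, 0, 0, 0, 0, 1]
  newtons: 40

```text
clock: 12.0
tool_pos: [0.4779, -0.1045, 0.0258]
tool_rot: [78.1, 89.7, -23.0]
force: [0.7, -0.5, 0.2]
opening: 0.0521
```

```bash
python3 -c "
from h import *
go(.4775,-.1045,.15,-11)"
```

```text
t 12.0 pos [ 0.4779 -0.1045  0.0258] yaw -11.16 F [ 0.7 -0.5  0.2] op 0.0521 q6 -5.1
shift cm [-0.04  0.   12.42] rot [0.002 0.004 0.003]
```

Emit:
send_rows:
  plan:
    - [0, 0, 0, 0, 0, 2, 1]
    - [0, 0, 0, 0, 0, 4, 1]
    - [0, 0, 0, 0, 0, 4, 1]
    - [0, 0, 0, 0.4, 3, 1, 1]
    - [0, 0, 0, 0.4, 3.5, 0, 1]
    - [0, 0, 0, 0.4, 3.5, 0, 1]
    - [0, 0, 0, 0.4, 3.5, 0, 1]
    - [0, 0, 0, 0.4, 3.5, 0, 1]
    - [0, 0, 0, 0.4, 3.5, 0, 1]
    - [0, 0, 0, 0.4, 3.5, 0, 1]
    - [0, 0, 0, 0.4, 3, 0, 1]
    - [0, 0, 0, 0.4, 1.5, 0, 1]
    - [0, 0, 0, 0, 0, 0, 1]
    - [0, 0, 0, 0, 0, 0, 1]

```text
clock: 13.4
tool_pos: [0.5116, 0.1905, 0.1379]
tool_rot: [46.3, 89.9, -55.0]
force: [0.8, 0.5, -0.2]
opening: 0.0521
```

Run:
```python
from h import *
go(.5162,.1944,.11,-11)
s=snap('wrist');cv2.imwrite('pics/w6.png',s['img'])
```

```text
t 13.4 pos [0.5116 0.1905 0.1379] yaw -11.37 F [ 0.8  0.5 -0.2] op 0.0521 q6 28.3
shift cm [ 0.46  0.39 -2.79] rot [0.002 0.001 0.006]
```

View pics/w6.png

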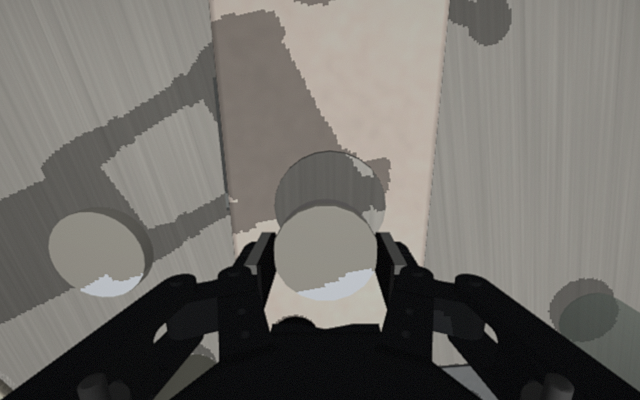

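Run:
```python
from h import *
from scipy.optimize import least_squares
s=snap('wrist');W=cloud(s)
m=(W[...,2]>.061)&(W[...,2]<.078)&(np.hypot(W[...,0]-.516,W[...,1]-.194)<.055)
m=m.astype(np.uint8);print('z',np.nanmedian(W[m>0][:,2]))
pts=[]
for u in range(275,386,4):
    v=np.where(m[:240,u])[0]
    if len(v)>5: pts.append(W[v[0]+0,u,:2])
p=np.array(pts);
f=least_squares(lambda c:np.hypot(*(p-c).T)-.04,[.516,.194],loss='soft_l1',f_scale=.001);print(f.x,abs(f.fun).max(),len(p))
```

```text
z 0.06720759403943538
[0.5153925  0.19448364] 0.0005030985515620742 28
```

Emit:
send_rows:
  plan:
    - [0, 0, 0, 0.42, 0.4, -1.5, 1]
    - [0, 0, 0, 0, 0, -1.0, 1]
    - [0, 0, 0, 0, 0, 0, 1]
    - [0, 0, 0, 0, 0, 0, 1]

```text
clock: 13.9
tool_pos: [0.5162, 0.1907, 0.11]
tool_rot: [20.7, 89.9, -81.0]
force: [-0.1, -0.2, 0.0]
opening: 0.0518
```

```bash
python3 -c "
from h import *
go(.5158,.1945,.095,-11)"
```

```text
t 13.9 pos [0.5162 0.1907 0.11  ] yaw -11.71 F [-0.1 -0.2  0. ] op 0.0518 q6 28.5
shift cm [-0.04  0.38 -1.5 ] rot [0.003 0.    0.012]
```

Emit:
send_rows:
  plan:
    - [0, 0, 0.01, 0, 0.38, -0.6, 1]
    - [0, 0, 0, 0, 0, -0.4, 1]
    - [0, 0, 0, 0, 0, 0, 1]
    - [0, 0, 0, 0, 0, -0.1, 1]

```text
clock: 14.3
tool_pos: [0.5163, 0.1947, 0.0984]
tool_rot: [30.2, 89.9, -70.9]
force: [0.5, -0.4, -0.4]
opening: 0.052
```

```bash
python3 -c "
from h import *
go(.5158,.1945,.089,-11)"
```

```text
t 14.3 pos [0.5163 0.1947 0.0984] yaw -11.1 F [ 0.5 -0.4 -0.4] op 0.052 q6 28.3
shift cm [-0.05 -0.02 -0.94] rot [0.002 0.001 0.002]
```

Emit:
send_rows:
  plan:
    - [0, 0, 0, 0, 0, -0.3, 1]
    - [0, 0, 0, 0, 0, -0.15, 1]

```text
clock: 14.5
tool_pos: [0.5165, 0.1948, 0.094]
tool_rot: [48.6, 89.8, -52.5]
force: [-0.4, 1.4, -0.5]
opening: 0.0519
```

Emit:
send_rows:
  plan:
    - [0, 0, 0, 0, 0, -0.15, 1]
    - [0, 0, 0, 0, 0, -0.1, 1]

```text
clock: 14.7
tool_pos: [0.5165, 0.1948, 0.0914]
tool_rot: [52.7, 89.8, -48.4]
force: [0.5, -0.2, -0.2]
opening: 0.0519
```

Emit:
send_rows:
  plan:
    - [0, 0, 0, 0, 0, -0.1, 1]
    - [0, 0, 0, 0, 0, -0.08, 1]

```text
clock: 14.9
tool_pos: [0.5165, 0.1948, 0.0895]
tool_rot: [53.3, 89.8, -47.8]
force: [-0.8, -0.5, 6.3]
opening: 0.052
```

Emit:
send_rows:
  plan:
    - [0, 0, 0, 0, 0, -0.08, 1]
    - [0, 0, 0, 0, 0, 0, 1]

```text
clock: 15.1
tool_pos: [0.5167, 0.1949, 0.0897]
tool_rot: [65.9, 89.8, -35.2]
force: [0.2, 0.7, -0.6]
opening: 0.0521
```

Emit:
send_rows:
  plan:
    - [0, 0, 0, 0, 0, -0.03, 1]
    - [0, 0, 0, 0, 0, 0, 0.1]
    - [0, 0, 0, 0, 0, 0, -0.3]
    - [0, 0, 0, 0, 0, 0, -1]
    - [0, 0, 0, 0, 0, 0, -1]
    - [0, 0, 0, 0, 0, 3, -1]
    - [0, 0, 0, 0, 0, 4, -1]
    - [0, 0, 0, 0, 0, 2, -1]
    - [0, 0, 0, 0, 0, 0, -1]
    - [0, 0, 0, 0, 0, 0, -1]

```text
clock: 16.1
tool_pos: [0.5152, 0.1944, 0.1792]
tool_rot: [-12.7, 89.8, -113.8]
force: [0.5, 0.2, -0.6]
opening: 0.0852
```

```bash
cat > pile.py <<'E'
from h import *
import sys
from scipy.optimize import least_squares
# circle of top dish seen from wrist at nominal height z
def top(s,W,z):
    hsv=cv2.cvtColor(s['img'],cv2.COLOR_BGR2HSV)
    m=((abs(W[...,2]-z)<.005)&(np.hypot(W[...,0]-.516,W[...,1]-.194)<.045)&(hsv[...,2]>0)).astype(np.uint8)
    p=W[m>0];(a,b),r=cv2.minEnclosingCircle(p[:,:2].astype(np.float32))
    print('top z',np.median(p[:,2]).round(4),'centre',p[:,:2].mean(0).round(4),'encl',round(a,4),round(b,4),round(r,4),'n',len(p))
if __name__=="__main__":
    s=snap('wrist');W=cloud(s);top(s,W,float(sys.argv[1]));cv2.imwrite(sys.argv[2],s['img'])
    go(.471,-.2195,.10,-11)
E
python3 pile.py .082 pics/w7.png
```

```text
top z 0.0812 centre [0.5167 0.196 ] encl 0.5165 0.1949 0.0271 n 3281
t 16.15 pos [0.5152 0.1944 0.1791] yaw -11.09 F [1.1 0.2 0.1] op 0.0855 q6 28.3
shift cm [ -4.42 -41.39  -7.91] rot [ 0.003 -0.001  0.002]
```

View pics/w7.png

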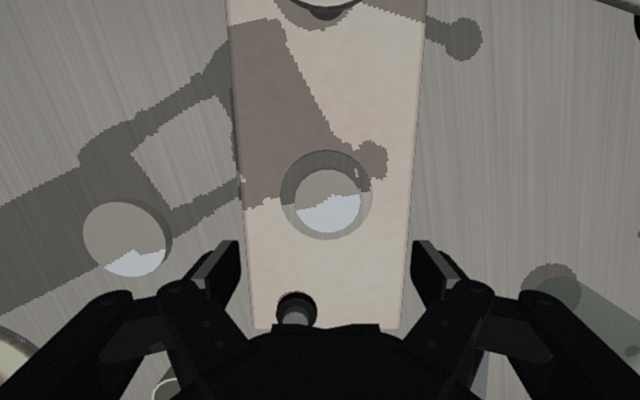

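Emit:
send_rows:
  plan:
    - [0, 0, 0, -0.4, -3, 0, -1]
    - [0, 0, 0, -0.4, -4, 0, -1]
    - [0, 0, 0, -0.4, -4, 0, -1]
    - [0, 0, 0, -0.4, -4, 0, -1]
    - [0, 0, 0, -0.4, -4, 0, -1]
    - [0, 0, 0, -0.4, -4, 0, -1]
    - [0, 0, 0, -0.4, -4, 0, -1]
    - [0, 0, 0, -0.4, -4, 0, -1]
    - [0, 0, 0, -0.4, -4, 0, -1]
    - [0, 0, 0, -0.4, -3, -2, -1]
    - [0, 0, 0, -0.4, -2, -3, -1]
    - [0, 0, 0, 0, 0, -2, -1]
    - [0, 0, 0, 0, 0, 0, -1]
    - [0, 0, 0, 0, 0, 0, -1]

```text
clock: 17.55
tool_pos: [0.4566, -0.2184, 0.0797]
tool_rot: [-85.7, 88.0, 173.3]
force: [1.0, -0.7, 1.1]
opening: 0.0851
```

```bash
cat > tr.py <<'E'
from h import *
import sys
a=[float(x) for x in sys.argv[1:5]]
go(*a)
if len(sys.argv)>5:
    s=snap('wrist');cv2.imwrite(sys.argv[5],s['img']);W=cloud(s)
    for d in dishes(s,W): print(d)
E
python3 tr.py .471 -.2185 .026 -11 pics/w8.png
```

```text
t 17.55 pos [ 0.4566 -0.2184  0.0797] yaw -10.97 F [ 1.  -0.7  1.1] op 0.0851 q6 -17.9
shift cm [ 1.44 -0.01 -5.37] rot [-0.004 -0.035 -0.   ]
(array([573.,   9.]), np.float64(0.0177), array([ 0.6122, -0.1218,  0.018 ]), (0.6135, -0.118, 0.0217))
(array([350., 213.]), np.float64(0.0174), array([ 0.471 , -0.2172,  0.018 ]), (0.4708, -0.2184, 0.0269))
(array([528., 218.]), np.float64(0.0175), array([ 0.5877, -0.2424,  0.018 ]), (0.5884, -0.2434, 0.0275))
```

View pics/w8.png

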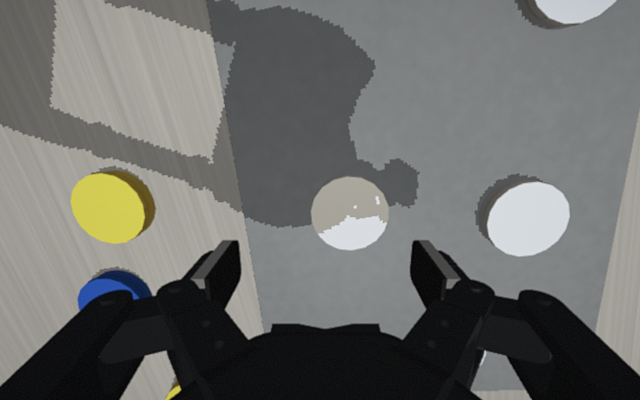

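Emit:
send_rows:
  plan:
    - [-0.004, -0.035, 0, 1.4, 0, -0.5, -1]
    - [0, 0, 0, 0, 0, -1, -1]
    - [0, 0, 0, 0, 0, 0, -1]

```text
clock: 17.9
tool_pos: [0.4721, -0.2172, 0.0667]
tool_rot: [74.6, 89.8, -26.2]
force: [0.1, 0.3, 0.3]
opening: 0.0854
```

```bash
python3 tr.py .4708 -.218 .026 -11
```

```text
t 17.9 pos [ 0.4721 -0.2172  0.0667] yaw -10.79 F [0.1 0.3 0.3] op 0.0854 q6 -17.7
shift cm [-0.13 -0.08 -4.07] rot [ 0.001  0.003 -0.004]
```

Emit:
send_rows:
  plan:
    - [0, 0, 0, -0.1, 0, -1.5, -1]
    - [0, 0, 0, 0, 0, -1.5, -1]
    - [0, 0, 0, 0, 0, -0.7, -1]
    - [0, 0, 0, 0, 0, -0.3, -1]
    - [0, 0, 0, 0, 0, 0, -1]

```text
clock: 18.4
tool_pos: [0.4704, -0.2164, 0.0235]
tool_rot: [48.0, 89.9, -52.7]
force: [0.0, -0.4, -0.6]
opening: 0.0858
```

```bash
python3 tr.py .4708 -.218 .0258 -11
```

```text
t 18.4 pos [ 0.4704 -0.2164  0.0235] yaw -10.71 F [ 0.  -0.4 -0.6] op 0.0858 q6 -17.7
shift cm [ 0.04 -0.16  0.23] rot [ 0.001  0.001 -0.005]
```

Emit:
send_rows:
  plan:
    - [0, 0, 0, 0, -0.16, 0.23, -1]
    - [0, 0, 0, 0, 0, 0, -1]
    - [0, 0, 0, 0, 0, 0, 0]
    - [0, 0, 0, 0, 0, 0, 1]
    - [0, 0, 0, 0, 0, 0, 1]
    - [0, 0, 0, 0, 0, 0, 1]
    - [0, 0, 0, 0, 0, 0, 1]
    - [0, 0, 0, 0, 0, 0, 1]

```text
clock: 19.2
tool_pos: [0.4715, -0.219, 0.0284]
tool_rot: [64.5, 89.7, -36.2]
force: [0.4, 0.4, -0.8]
opening: 0.052
```

```bash
python3 tr.py .5162 .1944 .14 -11
```

```text
t 19.2 pos [ 0.4715 -0.219   0.0284] yaw -10.73 F [ 0.4  0.4 -0.8] op 0.052 q6 -17.9
shift cm [ 4.47 41.34 11.16] rot [ 0.003  0.004 -0.005]
```

Emit:
send_rows:
  plan:
    - [0, 0, 0, 0, 0, 2, 1]
    - [0, 0, 0, 0, 0, 4, 1]
    - [0, 0, 0, 0, 1, 4, 1]
    - [0, 0, 0, 0.4, 3, 2, 1]
    - [0, 0, 0, 0.4, 4, 0, 1]
    - [0, 0, 0, 0.4, 4, 0, 1]
    - [0, 0, 0, 0.4, 4, 0, 1]
    - [0, 0, 0, 0.4, 4, 0, 1]
    - [0, 0, 0, 0.4, 4, 0, 1]
    - [0, 0, 0, 0.4, 4, 0, 1]
    - [0, 0, 0, 0.4, 4, 0, 1]
    - [0, 0, 0, 0.4, 4, 0, 1]
    - [0, 0, 0, 0.4, 3, 0, 1]
    - [0, 0, 0, 0.4, 2, 0, 1]
    - [0, 0, 0, 0, 0, 0, 1]
    - [0, 0, 0, 0, 0, 0, 1]

```text
clock: 20.8
tool_pos: [0.5111, 0.2083, 0.1497]
tool_rot: [60.9, 89.9, -40.0]
force: [-0.3, -0.8, -0.3]
opening: 0.0517
```

```bash
python3 tr.py .5160 .1946 .12 -11 pics/w9.png
```

```text
t 20.8 pos [0.5111 0.2083 0.1497] yaw -10.87 F [-0.3 -0.8 -0.3] op 0.0517 q6 29.6
shift cm [ 0.49 -1.37 -2.97] rot [ 0.001  0.001 -0.002]
(array([112., 263.]), np.float64(0.0151), array([0.2898, 0.177 , 0.018 ]), (0.2872, 0.1733, 0.0451))
```

View pics/w9.png

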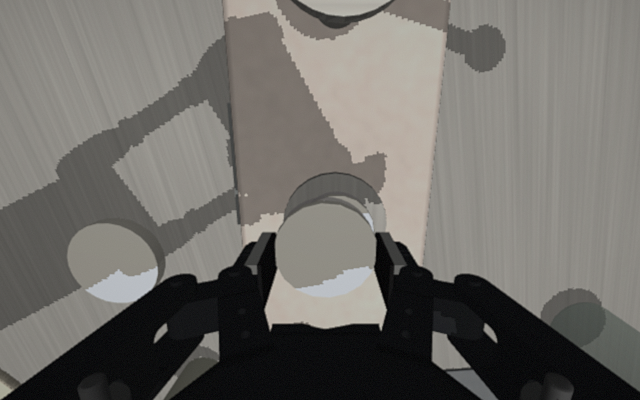

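Emit:
send_rows:
  plan:
    - [0, 0, 0, 0.45, -1.3, -1.0, 1]
    - [0, 0, 0, 0, 0, -1.0, 1]
    - [0, 0, 0, 0, 0, 0, 1]
    - [0, 0, 0, 0, 0, 0, 1]

```text
clock: 21.25
tool_pos: [0.5158, 0.19, 0.1273]
tool_rot: [22.8, 89.9, -78.4]
force: [0.2, 1.2, -0.7]
opening: 0.0514
```

```bash
python3 tr.py .5160 .1946 .1063 -11
```

```text
t 21.25 pos [0.5158 0.19   0.1273] yaw -11.19 F [ 0.2  1.2 -0.7] op 0.0514 q6 27.9
shift cm [ 0.02  0.46 -2.1 ] rot [0.002 0.    0.003]
```

Emit:
send_rows:
  plan:
    - [0, 0, 0, 0, 0.46, -0.7, 1]
    - [0, 0, 0, 0, 0, -0.6, 1]
    - [0, 0, 0, 0, 0, -0.2, 1]
    - [0, 0, 0, 0, 0, 0, 1]

```text
clock: 21.65
tool_pos: [0.5158, 0.1946, 0.1109]
tool_rot: [22.1, 89.9, -79.1]
force: [0.5, 0.8, -0.2]
opening: 0.0515
```

```bash
python3 tr.py .5160 .1946 .1063 -11
```

```text
t 21.65 pos [0.5158 0.1946 0.1109] yaw -11.23 F [ 0.5  0.8 -0.2] op 0.0515 q6 28.4
shift cm [ 0.02 -0.   -0.46] rot [0.002 0.    0.004]
```

Emit:
send_rows:
  plan:
    - [0, 0, 0, 0, 0, -0.2, 1]
    - [0, 0, 0, 0, 0, -0.1, 1]

```text
clock: 21.85
tool_pos: [0.5159, 0.195, 0.108]
tool_rot: [36.3, 89.9, -64.9]
force: [0.2, -0.2, -0.5]
opening: 0.0516
```

Emit:
send_rows:
  plan:
    - [0, 0, 0, 0, 0, -0.08, 1]
    - [0, 0, 0, 0, 0, -0.08, 1]

```text
clock: 22.05
tool_pos: [0.516, 0.195, 0.1066]
tool_rot: [48.9, 89.9, -52.3]
force: [-0.5, 1.3, -1.2]
opening: 0.0515
```

Emit:
send_rows:
  plan:
    - [0, 0, 0, 0, 0, -0.08, 1]

```text
clock: 22.15
tool_pos: [0.516, 0.1951, 0.1058]
tool_rot: [54.1, 89.9, -47.1]
force: [-0.7, -0.3, -0.8]
opening: 0.0518
```

Emit:
send_rows:
  plan:
    - [0, 0, 0, 0, 0, -0.08, 1]

```text
clock: 22.25
tool_pos: [0.5161, 0.1951, 0.1058]
tool_rot: [64.9, 89.9, -36.3]
force: [-3.2, 0.4, 6.9]
opening: 0.0514
```

Emit:
send_rows:
  plan:
    - [0, 0, 0, 0, 0, 0, 1]
    - [0, 0, 0, 0, 0, 0, 0.1]
    - [0, 0, 0, 0, 0, 0, -0.3]
    - [0, 0, 0, 0, 0, 0, -1]
    - [0, 0, 0, 0, 0, 0, -1]
    - [0, 0, 0, 0, 0, 3, -1]
    - [0, 0, 0, 0, 0, 4, -1]
    - [0, 0, 0, 0, 0, 1, -1]
    - [0, 0, 0, 0, 0, 0, -1]
    - [0, 0, 0, 0, 0, 0, -1]

```text
clock: 23.25
tool_pos: [0.515, 0.1947, 0.1852]
tool_rot: [-20.2, 89.8, -121.4]
force: [0.2, -0.0, -0.3]
opening: 0.0853
```

```bash
python3 pile.py .096 pics/w10.png; python3 tr.py .617 -.1025 .10 -11
python3 - <<'E'
from h import *
s=snap('scene');W=cloud(s)
for d in dishes(s,W,amin=60):print(d)
E
```

```text
top z 0.0952 centre [0.5162 0.1969] encl 0.516 0.1958 0.027 n 3509
t 23.3 pos [0.5148 0.1946 0.1848] yaw -11.2 F [ 0.3 -0.4 -0.3] op 0.0856 q6 28.4
shift cm [ -4.38 -41.41  -8.48] rot [ 0.003 -0.002  0.003]
t 23.3 pos [0.5148 0.1946 0.1848] yaw -11.2 F [ 0.3 -0.4 -0.3] op 0.0856 q6 28.4
shift cm [ 10.22 -29.71  -8.48] rot [ 0.003 -0.002  0.003]
(array([328., 133.]), np.float64(0.0129), array([ 0.0612, -0.0204,  0.018 ]), (0.0095, -0.0036, 0.1043))
(array([386., 186.]), np.float64(0.0162), array([0.2929, 0.1433, 0.018 ]), (0.2916, 0.1474, 0.036))
(array([210., 261.]), np.float64(0.0188), array([ 0.5323, -0.3471,  0.018 ]), (0.5316, -0.3464, 0.0269))
(array([248., 281.]), np.float64(0.0186), array([ 0.5904, -0.2449,  0.018 ]), (0.59, -0.245, 0.0274))
(array([305., 290.]), np.float64(0.0187), array([ 0.6193, -0.1034,  0.018 ]), (0.6183, -0.1035, 0.0273))
```

View pics/w10.png

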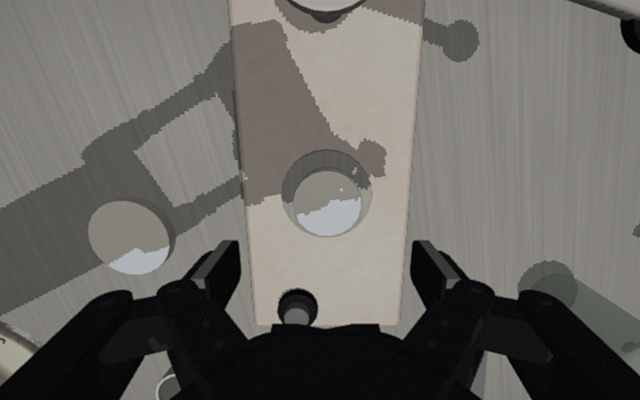

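Emit:
send_rows:
  plan:
    - [0, 0, 0, 0.5, -3, 0, -1]
    - [0, 0, 0, 1.4, -4, 0, -1]
    - [0, 0, 0, 1.4, -4, 0, -1]
    - [0, 0, 0, 1.4, -4, 0, -1]
    - [0, 0, 0, 1.4, -4, 0, -1]
    - [0, 0, 0, 1.4, -4, 0, -1]
    - [0, 0, 0, 1.4, -3.5, -2, -1]
    - [0, 0, 0, 1.2, -2, -3, -1]
    - [0, 0, 0, 0.5, -0.6, -3, -1]
    - [0, 0, 0, 0, 0, -1.5, -1]
    - [0, 0, 0, 0, 0, 0, -1]
    - [0, 0, 0, 0, 0, 0, -1]

```text
clock: 24.55
tool_pos: [0.6151, -0.107, 0.0677]
tool_rot: [-78.7, 88.4, -179.7]
force: [-0.1, -0.2, 0.7]
opening: 0.0854
```

```bash
python3 tr.py .617 -.102 .026 -11 pics/w11.png
```

```text
t 24.55 pos [ 0.6151 -0.107   0.0677] yaw -11.01 F [-0.1 -0.2  0.7] op 0.0854 q6 -1.8
shift cm [ 0.19  0.5  -4.17] rot [ 0.    -0.028  0.   ]
(array([330., 215.]), np.float64(0.0174), array([ 0.6171, -0.1009,  0.018 ]), (0.6167, -0.1023, 0.0269))
```

View pics/w11.png

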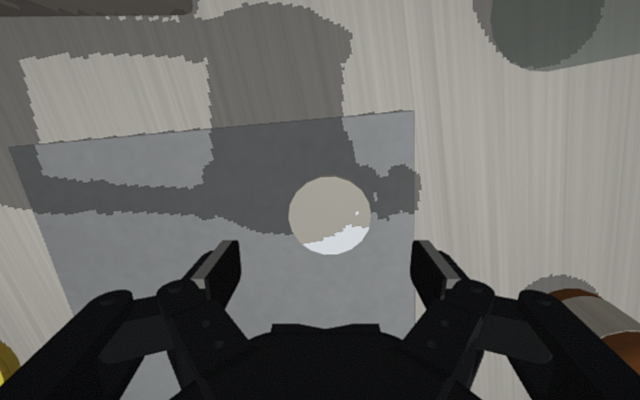

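Emit:
send_rows:
  plan:
    - [0, -0.028, 0, 0.15, 0.5, -1.0, -1]
    - [0, 0, 0, 0, 0, -1, -1]
    - [0, 0, 0, 0, 0, 0, -1]

```text
clock: 24.9
tool_pos: [0.6186, -0.1001, 0.0527]
tool_rot: [88.6, 89.5, -12.3]
force: [0.1, 0.2, -0.5]
opening: 0.0852
```

```bash
python3 tr.py .617 -.102 .026 -11
```

```text
t 24.9 pos [ 0.6186 -0.1001  0.0527] yaw -10.82 F [ 0.1  0.2 -0.5] op 0.0852 q6 -1.5
shift cm [-0.16 -0.19 -2.67] rot [ 0.002  0.008 -0.003]
```

Emit:
send_rows:
  plan:
    - [0, 0.008, 0, -0.16, -0.19, -1.2, -1]
    - [0, 0, 0, 0, 0, -0.8, -1]
    - [0, 0, 0, 0, 0, -0.4, -1]
    - [0, 0, 0, 0, 0, 0, -1]
    - [0, 0, 0, 0, 0, 0, -1]

```text
clock: 25.4
tool_pos: [0.6179, -0.1021, 0.029]
tool_rot: [35.6, 89.8, -65.2]
force: [-0.2, 0.1, -0.6]
opening: 0.0854
```

```bash
python3 tr.py .617 -.102 .026 -11
```

```text
t 25.4 pos [ 0.6179 -0.1021  0.029 ] yaw -10.77 F [-0.2  0.1 -0.6] op 0.0854 q6 -1.6
shift cm [-0.09  0.01 -0.3 ] rot [ 0.003  0.001 -0.004]
```

Emit:
send_rows:
  plan:
    - [0, 0, 0, -0.08, 0, -0.3, -1]
    - [0, 0, 0, 0, 0, 0, -1]
    - [0, 0, 0, 0, 0, 0, 0]
    - [0, 0, 0, 0, 0, 0, 1]
    - [0, 0, 0, 0, 0, 0, 1]
    - [0, 0, 0, 0, 0, 0, 1]
    - [0, 0, 0, 0, 0, 0, 1]
    - [0, 0, 0, 0, 0, 0, 1]

```text
clock: 26.2
tool_pos: [0.6177, -0.1024, 0.0273]
tool_rot: [58.7, 89.7, -42.1]
force: [-0.3, -0.6, -1.2]
opening: 0.0516
```

```bash
python3 tr.py .516 .1944 .15 -11
```

```text
t 26.2 pos [ 0.6177 -0.1024  0.0273] yaw -10.78 F [-0.3 -0.6 -1.2] op 0.0516 q6 -1.7
shift cm [-10.17  29.68  12.27] rot [ 0.003  0.003 -0.004]
```

Emit:
send_rows:
  plan:
    - [0, 0, 0, 0, 0, 2, 1]
    - [0, 0, 0, 0, 0, 4, 1]
    - [0, 0, 0, 0, 1, 4, 1]
    - [0, 0, 0, -1, 3, 3, 1]
    - [0, 0, 0, -1.4, 4, 0, 1]
    - [0, 0, 0, -1.4, 4, 0, 1]
    - [0, 0, 0, -1.4, 4, 0, 1]
    - [0, 0, 0, -1.4, 4, 0, 1]
    - [0, 0, 0, -1.4, 4, 0, 1]
    - [0, 0, 0, -1.2, 3, 0, 1]
    - [0, 0, 0, -0.6, 1.6, 0, 1]
    - [0, 0, 0, 0, 0, 0, 1]
    - [0, 0, 0, 0, 0, 0, 1]

```text
clock: 27.5
tool_pos: [0.5116, 0.1932, 0.16]
tool_rot: [92.3, 89.9, -8.6]
force: [-0.1, 0.8, 0.2]
opening: 0.0518
```

```bash
python3 tr.py .5160 .1940 .13 -11
```

```text
t 27.5 pos [0.5116 0.1932 0.16  ] yaw -10.91 F [-0.1  0.8  0.2] op 0.0518 q6 28.0
shift cm [ 0.44  0.08 -3.  ] rot [ 0.     0.001 -0.002]
```

Emit:
send_rows:
  plan:
    - [0, 0, 0, 0.4, 0.1, -1.2, 1]
    - [0, 0, 0, 0, 0, -1.0, 1]
    - [0, 0, 0, 0, 0, -0.4, 1]
    - [0, 0, 0, 0, 0, 0, 1]
    - [0, 0, 0, 0, 0, 0, 1]

```text
clock: 28.0
tool_pos: [0.5169, 0.1903, 0.1298]
tool_rot: [-20.9, 89.9, -122.1]
force: [0.3, -0.1, -0.4]
opening: 0.0518
```

```bash
python3 tr.py .5160 .1940 .1192 -11 pics/w12.png
```

```text
t 28.0 pos [0.5169 0.1903 0.1298] yaw -11.21 F [ 0.3 -0.1 -0.4] op 0.0518 q6 27.9
shift cm [-0.09  0.37 -1.06] rot [ 0.002 -0.001  0.004]
(array([ 85., 258.]), np.float64(0.0151), array([0.2902, 0.1768, 0.018 ]), (0.2867, 0.174, 0.0453))
```

View pics/w12.png

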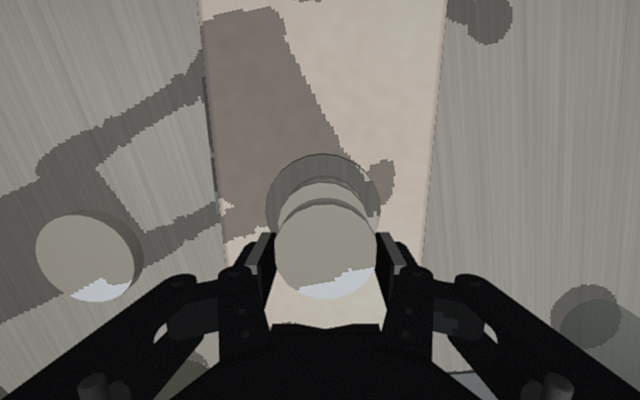

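Emit:
send_rows:
  plan:
    - [0, 0, 0, -0.08, 0.4, -0.3, 1]
    - [0, 0, 0, 0, 0, -0.2, 1]
    - [0, 0, 0, 0, 0, -0.1, 1]
    - [0, 0, 0, 0, 0, -0.1, 1]

```text
clock: 28.45
tool_pos: [0.5165, 0.1948, 0.1234]
tool_rot: [34.3, 89.9, -66.9]
force: [-0.5, 0.6, -0.2]
opening: 0.052
```

Emit:
send_rows:
  plan:
    - [0, 0, 0, 0, 0, -0.1, 1]
    - [0, 0, 0, 0, 0, -0.08, 1]

```text
clock: 28.65
tool_pos: [0.5165, 0.1949, 0.1217]
tool_rot: [45.6, 89.9, -55.6]
force: [0.1, -0.3, -0.3]
opening: 0.0516
```

Emit:
send_rows:
  plan:
    - [0, 0, 0, 0, 0, -0.1, 1]
    - [0, 0, 0, 0, 0, -0.08, 1]

```text
clock: 28.85
tool_pos: [0.5165, 0.1949, 0.1198]
tool_rot: [51.7, 89.9, -49.5]
force: [-0.3, -0.3, -0.2]
opening: 0.0518
```

Emit:
send_rows:
  plan:
    - [0, 0, 0, 0, 0, -0.08, 1]

```text
clock: 28.95
tool_pos: [0.5165, 0.1949, 0.119]
tool_rot: [52.7, 89.9, -48.5]
force: [0.0, -0.5, -0.9]
opening: 0.0513
```

Emit:
send_rows:
  plan:
    - [0, 0, 0, 0, 0, -0.06, 1]

```text
clock: 29.05
tool_pos: [0.5166, 0.1949, 0.1187]
tool_rot: [60.2, 89.9, -41.0]
force: [-2.4, -0.3, 4.4]
opening: 0.052
```

Contact at 0.1187. Release.

Emit:
send_rows:
  plan:
    - [0, 0, 0, 0, 0, 0, 1]
    - [0, 0, 0, 0, 0, 0, 0.1]
    - [0, 0, 0, 0, 0, 0, -0.3]
    - [0, 0, 0, 0, 0, 0, -1]
    - [0, 0, 0, 0, 0, 0, -1]
    - [0, 0, 0, 0, 0, 3, -1]
    - [0, 0, 0, 0, 0, 3, -1]
    - [0, 0, 0, 0, 0, 1, -1]
    - [0, 0, 0, 0, 0, 0, -1]
    - [0, 0, 0, 0, 0, 0, -1]

```text
clock: 30.05
tool_pos: [0.5156, 0.1946, 0.1879]
tool_rot: [-29.6, 89.8, -130.8]
force: [0.4, 0.3, -0.1]
opening: 0.0854
```

```bash
python3 pile.py .110 pics/w13.png; python3 tr.py .5885 -.243 .10 -11
python3 - <<'E'
from h import *
s=snap('scene');W=cloud(s)
for d in dishes(s,W,amin=60):print(d)
E
```

```text
top z 0.1092 centre [0.5166 0.1965] encl 0.5162 0.1953 0.0272 n 3862
t 30.1 pos [0.5155 0.1945 0.1876] yaw -11.21 F [-0.3  0.2 -0.2] op 0.0851 q6 28.4
shift cm [ -4.45 -41.4   -8.76] rot [ 0.003 -0.003  0.004]
t 30.1 pos [0.5155 0.1945 0.1876] yaw -11.21 F [-0.3  0.2 -0.2] op 0.0851 q6 28.4
shift cm [  7.3  -43.75  -8.76] rot [ 0.003 -0.003  0.004]
(array([328., 133.]), np.float64(0.0131), array([ 0.0616, -0.0194,  0.018 ]), (0.0087, -0.0036, 0.1032))
(array([386., 186.]), np.float64(0.0161), array([0.2936, 0.1437, 0.018 ]), (0.2921, 0.1506, 0.0364))
(array([210., 261.]), np.float64(0.0187), array([ 0.5323, -0.347 ,  0.018 ]), (0.5322, -0.3464, 0.027))
(array([248., 281.]), np.float64(0.0186), array([ 0.5905, -0.2447,  0.018 ]), (0.5901, -0.2444, 0.0272))
```

View pics/w13.png

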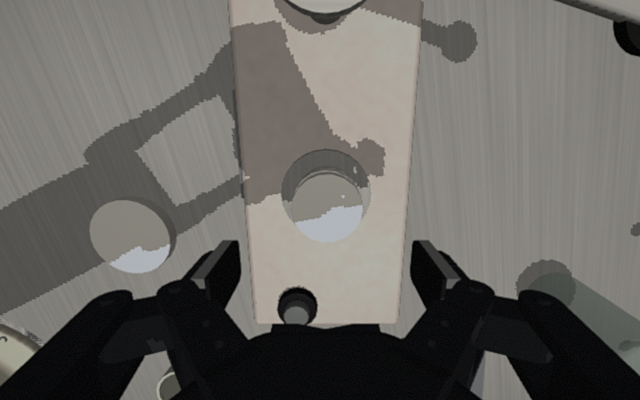

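Emit:
send_rows:
  plan:
    - [0, 0, 0, 0.3, -3, 0, -1]
    - [0, 0, 0, 0.8, -4, 0, -1]
    - [0, 0, 0, 0.8, -4, 0, -1]
    - [0, 0, 0, 0.8, -4, 0, -1]
    - [0, 0, 0, 0.8, -4, 0, -1]
    - [0, 0, 0, 0.8, -4, 0, -1]
    - [0, 0, 0, 0.8, -4, 0, -1]
    - [0, 0, 0, 0.8, -4, 0, -1]
    - [0, 0, 0, 0.8, -4, 0, -1]
    - [0, 0, 0, 0.8, -3.5, -2, -1]
    - [0, 0, 0, 0.3, -2, -3, -1]
    - [0, 0, 0, 0.2, -0.8, -3, -1]
    - [0, 0, 0, 0, 0, -1.5, -1]
    - [0, 0, 0, 0, 0, 0, -1]
    - [0, 0, 0, 0, 0, 0, -1]

```text
clock: 31.65
tool_pos: [0.5873, -0.2331, 0.067]
tool_rot: [-85.9, 88.2, 173.1]
force: [0.1, -0.2, 0.8]
opening: 0.0854
```

```bash
python3 tr.py .5885 -.243 .026 -11 pics/w14.png
```

```text
t 31.65 pos [ 0.5873 -0.2331  0.067 ] yaw -11.01 F [ 0.1 -0.2  0.8] op 0.0854 q6 -13.4
shift cm [ 0.12 -0.99 -4.1 ] rot [-0.004 -0.031  0.   ]
(array([333., 238.]), np.float64(0.0174), array([ 0.5884, -0.2423,  0.018 ]), (0.5879, -0.2438, 0.0272))
```

View pics/w14.png

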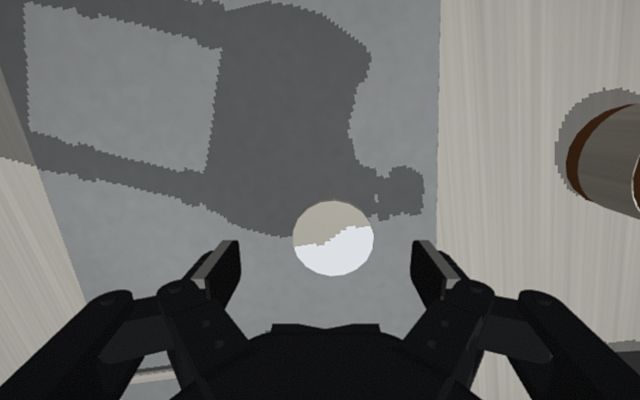

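Emit:
send_rows:
  plan:
    - [-0.004, -0.031, 0, 0, -0.9, -0.9, -1]
    - [0, 0, 0, 0, 0, -1, -1]
    - [0, 0, 0, 0, 0, 0, -1]
    - [0, 0, 0, 0, 0, 0, -1]

```text
clock: 32.1
tool_pos: [0.5906, -0.2399, 0.0543]
tool_rot: [78.5, 89.5, -22.2]
force: [0.2, -0.7, -0.1]
opening: 0.0853
```

```bash
python3 tr.py .588 -.2434 .026 -11
```

```text
t 32.1 pos [ 0.5906 -0.2399  0.0543] yaw -10.77 F [ 0.2 -0.7 -0.1] op 0.0853 q6 -14.4
shift cm [-0.26 -0.35 -2.83] rot [ 0.004  0.009 -0.004]
```

Emit:
send_rows:
  plan:
    - [0.004, 0.009, 0, -0.24, -0.33, -1.3, -1]
    - [0, 0, 0, 0, 0, -0.9, -1]
    - [0, 0, 0, 0, 0, -0.4, -1]
    - [0, 0, 0, 0, 0, 0, -1]
    - [0, 0, 0, 0, 0, 0, -1]

```text
clock: 32.6
tool_pos: [0.5887, -0.2427, 0.0269]
tool_rot: [-114.6, 89.9, 144.7]
force: [-0.1, 0.4, 0.4]
opening: 0.085
```

```bash
python3 tr.py .588 -.2434 .026 -11
```

```text
t 32.6 pos [ 0.5887 -0.2427  0.0269] yaw -10.7 F [-0.1  0.4  0.4] op 0.085 q6 -14.8
shift cm [-0.07 -0.07 -0.09] rot [-0.001 -0.001 -0.005]
```

Emit:
send_rows:
  plan:
    - [0, 0, 0, -0.07, -0.07, -0.05, -1]
    - [0, 0, 0, 0, 0, 0, 0]
    - [0, 0, 0, 0, 0, 0, 1]
    - [0, 0, 0, 0, 0, 0, 1]
    - [0, 0, 0, 0, 0, 0, 1]
    - [0, 0, 0, 0, 0, 0, 1]
    - [0, 0, 0, 0, 0, 0, 1]

```text
clock: 33.3
tool_pos: [0.5886, -0.2438, 0.0281]
tool_rot: [86.5, 89.9, -14.2]
force: [0.4, 0.4, -0.6]
opening: 0.052
```

```bash
python3 tr.py .516 .194 .16 -11
```

```text
t 33.3 pos [ 0.5886 -0.2438  0.0281] yaw -10.72 F [ 0.4  0.4 -0.6] op 0.052 q6 -14.9
shift cm [-7.26 43.78 13.19] rot [ 0.     0.001 -0.005]
```

Emit:
send_rows:
  plan:
    - [0, 0, 0, 0, 0, 2, 1]
    - [0, 0, 0, 0, 0, 4, 1]
    - [0, 0, 0, 0, 1, 4, 1]
    - [0, 0, 0, -0.6, 3, 4, 1]
    - [0, 0, 0, -0.7, 4, 1, 1]
    - [0, 0, 0, -0.7, 4, 0, 1]
    - [0, 0, 0, -0.7, 4, 0, 1]
    - [0, 0, 0, -0.7, 4, 0, 1]
    - [0, 0, 0, -0.7, 4, 0, 1]
    - [0, 0, 0, -0.7, 4, 0, 1]
    - [0, 0, 0, -0.7, 4, 0, 1]
    - [0, 0, 0, -0.7, 4, 0, 1]
    - [0, 0, 0, -0.5, 3.5, 0, 1]
    - [0, 0, 0, -0.3, 2, 0, 1]
    - [0, 0, 0, 0, 0.7, 0, 1]
    - [0, 0, 0, 0, 0, 0, 1]
    - [0, 0, 0, 0, 0, 0, 1]

```text
clock: 35.0
tool_pos: [0.5099, 0.1933, 0.1811]
tool_rot: [-174.3, 89.8, 84.8]
force: [-0.9, -1.0, 0.1]
opening: 0.0517
```

```bash
python3 tr.py .5160 .1940 .145 -11
```

```text
t 35.0 pos [0.5099 0.1933 0.1811] yaw -10.88 F [-0.9 -1.   0.1] op 0.0517 q6 28.0
shift cm [ 0.61  0.07 -3.61] rot [-0.003  0.    -0.002]
```

Emit:
send_rows:
  plan:
    - [0, 0, 0, 0.5, 0.3, -1.2, 1]
    - [0, 0, 0, 0, 0, -1.2, 1]
    - [0, 0, 0, 0, 0, -0.6, 1]
    - [0, 0, 0, 0, 0, -0.1, 1]
    - [0, 0, 0, 0, 0, 0, 1]

```text
clock: 35.5
tool_pos: [0.5159, 0.1922, 0.1457]
tool_rot: [-106.7, 89.9, 152.0]
force: [1.0, 0.1, -0.4]
opening: 0.0516
```

```bash
python3 tr.py .5160 .1943 .1340 -11
```

```text
t 35.5 pos [0.5159 0.1922 0.1457] yaw -11.21 F [ 1.   0.1 -0.4] op 0.0516 q6 28.1
shift cm [ 0.01  0.21 -1.17] rot [-0.001 -0.002  0.004]
```

Emit:
send_rows:
  plan:
    - [0, 0, 0, 0, 0.2, -0.4, 1]
    - [0, 0, 0, 0, 0, -0.2, 1]
    - [0, 0, 0, 0, 0, -0.15, 1]
    - [0, 0, 0, 0, 0, -0.1, 1]
    - [0, 0, 0, 0, 0, -0.08, 1]

```text
clock: 36.0
tool_pos: [0.5163, 0.1944, 0.1367]
tool_rot: [-156.6, 89.9, 102.2]
force: [-0.5, 0.1, -0.1]
opening: 0.052
```

Emit:
send_rows:
  plan:
    - [0, 0, 0, 0, 0, -0.08, 1]

```text
clock: 36.1
tool_pos: [0.5164, 0.1945, 0.136]
tool_rot: [-168.9, 89.9, 89.9]
force: [0.4, 0.2, -0.2]
opening: 0.0521
```

Emit:
send_rows:
  plan:
    - [0, 0, 0, 0, 0, -0.08, 1]

```text
clock: 36.2
tool_pos: [0.5164, 0.1945, 0.1353]
tool_rot: [-173.3, 89.9, 85.5]
force: [0.2, -0.0, 0.2]
opening: 0.0515
```

Emit:
send_rows:
  plan:
    - [0, 0, 0, 0, 0, -0.08, 1]

```text
clock: 36.3
tool_pos: [0.5164, 0.1946, 0.1345]
tool_rot: [-179.1, 89.9, 79.7]
force: [0.3, -0.5, -1.4]
opening: 0.0521
```

Emit:
send_rows:
  plan:
    - [0, 0, 0, 0, 0, -0.08, 1]

```text
clock: 36.4
tool_pos: [0.5164, 0.1946, 0.1337]
tool_rot: [178.2, 89.9, 77.0]
force: [0.7, -0.1, -1.0]
opening: 0.0516
```

Emit:
send_rows:
  plan:
    - [0, 0, 0, 0, 0, -0.05, 1]

```text
clock: 36.5
tool_pos: [0.5165, 0.1946, 0.1332]
tool_rot: [176.6, 89.9, 75.3]
force: [-0.8, -0.9, 2.8]
opening: 0.0517
```

Contact. Release.

Emit:
send_rows:
  plan:
    - [0, 0, 0, 0, 0, -0.03, 1]
    - [0, 0, 0, 0, 0, 0, 0.1]
    - [0, 0, 0, 0, 0, 0, -0.3]
    - [0, 0, 0, 0, 0, 0, -1]
    - [0, 0, 0, 0, 0, 0, -1]
    - [0, 0, 0, 0, 0, 3, -1]
    - [0, 0, 0, 0, 0, 3, -1]
    - [0, 0, 0, 0, 0, 1, -1]
    - [0, 0, 0, 0, 0, 0, -1]
    - [0, 0, 0, 0, 0, 0, -1]

```text
clock: 37.5
tool_pos: [0.5155, 0.1942, 0.2023]
tool_rot: [-95.2, 89.8, 163.6]
force: [0.1, 0.6, -0.1]
opening: 0.0854
```

```bash
python3 pile.py .124 pics/w15.png
python3 - <<'E'
from h import *
s=snap('scene');W=cloud(s);cv2.imwrite('pics/s15.png',cv2.resize(s['img'][190:320,140:400],None,fx=3,fy=3))
for d in dishes(s,W,amin=60):print(d)
m=(W[...,2]>.035)&(W[...,2]<.055)&(abs(W[...,1]+.38)<.1)&(W[...,0]>.5)&(W[...,0]<.7);print('vial',W[m].mean(0))
E
```

```text
top z 0.1232 centre [0.5164 0.1958] encl 0.5162 0.1946 0.0271 n 3842
t 37.55 pos [0.5154 0.1942 0.202 ] yaw -11.21 F [ 0.2 -0.4 -0.4] op 0.0854 q6 28.3
shift cm [ -4.44 -41.37 -10.2 ] rot [-0.001 -0.003  0.004]
(array([328., 133.]), np.float64(0.0132), array([ 0.0618, -0.0187,  0.018 ]), (0.0157, -0.0073, 0.1018))
(array([386., 186.]), np.float64(0.016), array([0.2934, 0.1441, 0.018 ]), (0.2922, 0.1505, 0.0379))
(array([210., 261.]), np.float64(0.0189), array([ 0.5322, -0.347 ,  0.018 ]), (0.5319, -0.3466, 0.0266))
vial [ 0.6212627  -0.37082181  0.04530414]
```

View pics/s15.png

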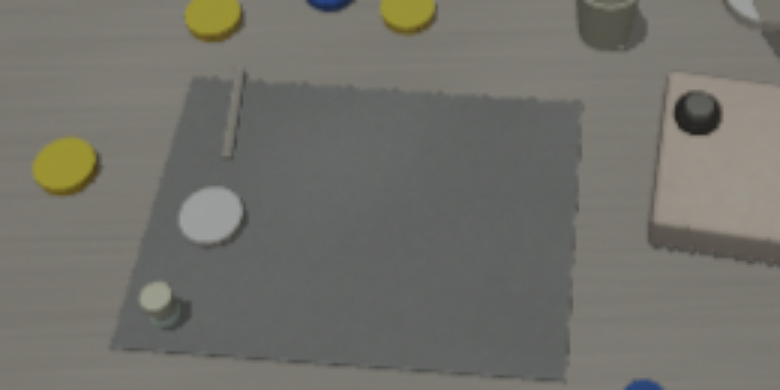

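Emit:
send_rows:
  plan:
    - [0, 0, 0.05, 0.1, -3, 0, -1]
    - [0, 0, 0.1, 0.1, -4, 0, -1]
    - [0, 0, 0.1, 0.1, -4, 0, -1]
    - [0, 0, 0.1, 0.1, -4, 0, -1]
    - [0, 0, 0.1, 0.1, -4, 0, -1]
    - [0, 0, 0.1, 0.1, -4, 0, -1]
    - [0, 0, 0.1, 0.1, -4, 0, -1]
    - [0, 0, 0.1, 0.1, -4, 0, -1]
    - [0, 0, 0.1, 0.1, -4, 0, -1]
    - [0, 0, 0.1, 0.1, -4, 0, -1]
    - [0, 0, 0.1, 0.1, -4, 0, -1]
    - [0, 0, 0.1, 0.1, -4, 0, -1]
    - [0, 0, 0.1, 0.1, -3, 0, -1]
    - [0, 0, 0.06, 0.1, -2, 0, -1]
    - [0, 0, 0, 0, 0, 0, -1]
    - [0, 0, 0, 0, 0, 0, -1]

```text
clock: 39.2
tool_pos: [0.5177, -0.3439, 0.1739]
tool_rot: [-139.4, 88.2, -162.3]
force: [-0.2, 0.5, 0.3]
opening: 0.085
```

```bash
python3 tr.py .5305 -.346 .10 64 pics/w16.png
```

```text
t 39.2 pos [ 0.5177 -0.3439  0.1739] yaw 67.17 F [-0.2  0.5  0.3] op 0.085 q6 -103.3
shift cm [ 1.28 -0.21 -7.39] rot [ 0.009 -0.03  -0.055]
(array([331., 200.]), np.float64(0.0175), array([ 0.5287, -0.3452,  0.018 ]), (0.5295, -0.3455, 0.0268))
```

View pics/w16.png

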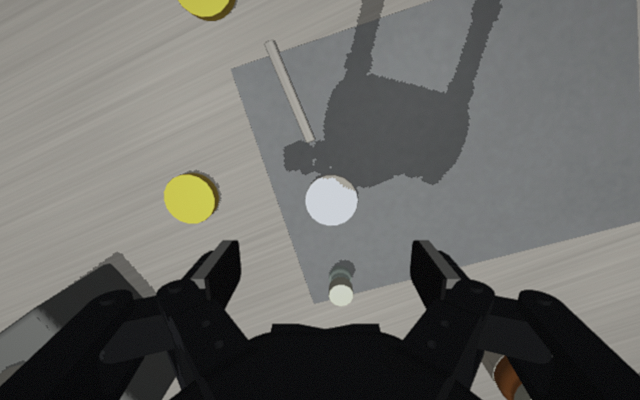

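Emit:
send_rows:
  plan:
    - [0.009, -0.03, -0.05, 1.1, -0.15, -2, -1]
    - [0, 0, 0, 0, 0, -3, -1]
    - [0, 0, 0, 0, 0, -2, -1]
    - [0, 0, 0, 0, 0, 0, -1]
    - [0, 0, 0, 0, 0, 0, -1]

```text
clock: 39.75
tool_pos: [0.5302, -0.3391, 0.1027]
tool_rot: [56.0, 89.9, 30.3]
force: [-0.1, 0.1, 0.6]
opening: 0.0857
```

```bash
python3 tr.py .530 -.346 .026 64 pics/w17.png
```

```text
t 39.75 pos [ 0.5302 -0.3391  0.1027] yaw 64.32 F [-0.1  0.1  0.6] op 0.0857 q6 -100.1
shift cm [-0.02 -0.69 -7.67] rot [-0.001  0.002 -0.006]
(array([317., 210.]), np.float64(0.0176), array([ 0.5284, -0.3453,  0.018 ]), (0.5297, -0.3459, 0.0271))
```

View pics/w17.png

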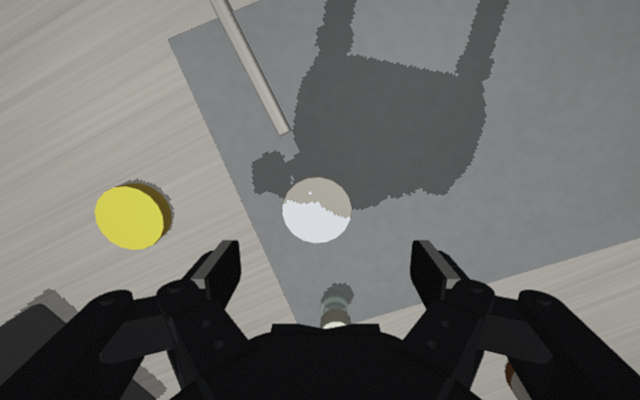

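Emit:
send_rows:
  plan:
    - [0, 0, 0, 0, -0.6, -1.5, -1]
    - [0, 0, 0, 0, 0, -2, -1]
    - [0, 0, 0, 0, 0, -1.5, -1]
    - [0, 0, 0, 0, 0, 0, -1]
    - [0, 0, 0, 0, 0, 0, -1]

```text
clock: 40.3
tool_pos: [0.5322, -0.3468, 0.0545]
tool_rot: [0.5, 89.5, -25.1]
force: [1.3, 0.1, -0.1]
opening: 0.0857
```

```bash
python3 tr.py .530 -.346 .026 64
```

```text
t 40.3 pos [ 0.5322 -0.3468  0.0545] yaw 64.35 F [ 1.3  0.1 -0.1] op 0.0857 q6 -100.6
shift cm [-0.22  0.08 -2.85] rot [ 0.004  0.008 -0.006]
```

Emit:
send_rows:
  plan:
    - [0.004, 0.008, 0, -0.2, 0.08, -1.3, -1]
    - [0, 0, 0, 0, 0, -0.9, -1]
    - [0, 0, 0, 0, 0, -0.4, -1]
    - [0, 0, 0, 0, 0, 0, -1]
    - [0, 0, 0, 0, 0, 0, -1]

```text
clock: 40.8
tool_pos: [0.5306, -0.3465, 0.028]
tool_rot: [-8.1, 89.9, -33.8]
force: [0.5, -0.1, 1.0]
opening: 0.0854
```

```bash
python3 tr.py .530 -.346 .026 64
```

```text
t 40.8 pos [ 0.5306 -0.3465  0.028 ] yaw 64.34 F [ 0.5 -0.1  1. ] op 0.0854 q6 -100.6
shift cm [-0.06  0.05 -0.2 ] rot [ 0.001  0.001 -0.006]
```

Emit:
send_rows:
  plan:
    - [0, 0, 0, -0.06, 0.05, -0.2, -1]
    - [0, 0, 0, 0, 0, 0, 0]
    - [0, 0, 0, 0, 0, 0, 1]
    - [0, 0, 0, 0, 0, 0, 1]
    - [0, 0, 0, 0, 0, 0, 1]
    - [0, 0, 0, 0, 0, 0, 1]
    - [0, 0, 0, 0, 0, 0, 1]

```text
clock: 41.5
tool_pos: [0.5308, -0.3465, 0.0278]
tool_rot: [-9.9, 89.7, -35.5]
force: [0.3, 0.4, -0.2]
opening: 0.0516
```

```bash
python3 tr.py .516 .194 .18 64
```

```text
t 41.5 pos [ 0.5308 -0.3465  0.0278] yaw 64.34 F [ 0.3  0.4 -0.2] op 0.0516 q6 -100.6
shift cm [-1.48 54.05 15.22] rot [ 0.003  0.004 -0.006]
```

Emit:
send_rows:
  plan:
    - [0, 0, 0, 0, 0, 2, 1]
    - [0, 0, 0, 0, 0, 4, 1]
    - [0, 0, 0, 0, 1, 4, 1]
    - [0, 0, 0, 0, 3, 4, 1]
    - [0, 0, 0, -0.1, 4, 2, 1]
    - [0, 0, 0, -0.1, 4, 0, 1]
    - [0, 0, 0, -0.1, 4, 0, 1]
    - [0, 0, 0, -0.1, 4, 0, 1]
    - [0, 0, 0, -0.1, 4, 0, 1]
    - [0, 0, 0, -0.1, 4, 0, 1]
    - [0, 0, 0, -0.1, 4, 0, 1]
    - [0, 0, 0, -0.1, 4, 0, 1]
    - [0, 0, 0, -0.1, 4, 0, 1]
    - [0, 0, 0, -0.1, 4, 0, 1]
    - [0, 0, 0, -0.1, 4, 0, 1]
    - [0, 0, 0, -0.1, 3, 0, 1]
    - [0, 0, 0, 0, 2, 0, 1]
    - [0, 0, 0, 0, 0.8, 0, 1]
    - [0, 0, 0, 0, 0, 0, 1]
    - [0, 0, 0, 0, 0, 0, 1]

```text
clock: 43.5
tool_pos: [0.5106, 0.2127, 0.1905]
tool_rot: [43.5, 89.8, 17.7]
force: [0.6, -0.3, 0.3]
opening: 0.0515
```

```bash
python3 tr.py .516 .194 .16 64 pics/w18.png
```

```text
t 43.5 pos [0.5106 0.2127 0.1905] yaw 64.18 F [ 0.6 -0.3  0.3] op 0.0515 q6 -45.1
shift cm [ 0.54 -1.87 -3.05] rot [-0.001  0.003 -0.003]
(array([180.,  14.]), np.float64(0.0152), array([0.3123, 0.1628, 0.018 ]), (0.3008, 0.1666, 0.0406))
```

View pics/w18.png

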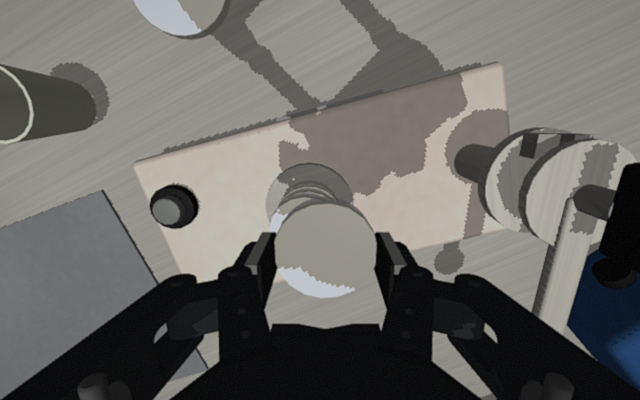

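Emit:
send_rows:
  plan:
    - [0, 0, 0, 0.5, -1.7, -0.8, 1]
    - [0, 0, 0, 0, 0, -0.9, 1]
    - [0, 0, 0, 0, 0, -0.5, 1]
    - [0, 0, 0, 0, 0, 0, 1]
    - [0, 0, 0, 0, 0, 0, 1]

```text
clock: 44.05
tool_pos: [0.5162, 0.1916, 0.1679]
tool_rot: [42.4, 89.8, 16.2]
force: [0.3, 0.6, 0.2]
opening: 0.0521
```

```bash
python3 tr.py .516 .1945 .147 64
```

```text
t 44.05 pos [0.5162 0.1916 0.1679] yaw 63.82 F [0.3 0.6 0.2] op 0.0521 q6 -47.0
shift cm [-0.02  0.29 -2.09] rot [-0.001  0.004  0.003]
```

Emit:
send_rows:
  plan:
    - [0, 0.003, 0, 0, 0.3, -0.7, 1]
    - [0, 0, 0, 0, 0, -0.5, 1]
    - [0, 0, 0, 0, 0, -0.2, 1]
    - [0, 0, 0, 0, 0, 0, 1]

```text
clock: 44.45
tool_pos: [0.5162, 0.1958, 0.1532]
tool_rot: [83.6, 89.9, 57.4]
force: [-0.6, 1.2, -0.6]
opening: 0.0519
```

Emit:
send_rows:
  plan:
    - [0, 0, 0, 0, 0, -0.15, 1]
    - [0, 0, 0, 0, 0, -0.1, 1]

```text
clock: 44.65
tool_pos: [0.5162, 0.196, 0.1508]
tool_rot: [78.1, 89.9, 52.0]
force: [-0.4, -0.5, -1.0]
opening: 0.0521
```

Emit:
send_rows:
  plan:
    - [0, 0, 0, 0, -0.12, -0.1, 1]
    - [0, 0, 0, 0, 0, -0.1, 1]

```text
clock: 44.85
tool_pos: [0.5163, 0.1947, 0.1488]
tool_rot: [71.0, 89.9, 44.9]
force: [0.1, 0.2, -0.1]
opening: 0.0517
```

Emit:
send_rows:
  plan:
    - [0, 0, 0, 0, 0, -0.07, 1]

```text
clock: 44.95
tool_pos: [0.5163, 0.1947, 0.1481]
tool_rot: [71.4, 89.9, 45.3]
force: [-0.5, 0.6, -1.2]
opening: 0.0518
```

Emit:
send_rows:
  plan:
    - [0, 0, 0, 0, 0, -0.07, 1]

```text
clock: 45.05
tool_pos: [0.5163, 0.1946, 0.1474]
tool_rot: [69.5, 89.8, 43.4]
force: [0.3, -0.0, -0.0]
opening: 0.0517
```

Emit:
send_rows:
  plan:
    - [0, 0, 0, 0, 0, -0.06, 1]

```text
clock: 45.15
tool_pos: [0.5164, 0.1946, 0.1471]
tool_rot: [66.9, 89.8, 40.8]
force: [-0.9, 0.1, 3.5]
opening: 0.0519
```

Contact. Release.

Emit:
send_rows:
  plan:
    - [0, 0, 0, 0, 0, -0.02, 1]
    - [0, 0, 0, 0, 0, 0, 0.1]
    - [0, 0, 0, 0, 0, 0, -0.3]
    - [0, 0, 0, 0, 0, 0, -1]
    - [0, 0, 0, 0, 0, 0, -1]
    - [0, 0, 0, 0, 0, 3, -1]
    - [0, 0, 0, 0, 0, 4, -1]
    - [0, 0, 0, 0, 0, 4, -1]
    - [0, 0, 0, 0, 0, 0, -1]
    - [0, 0, 0, 0, 0, 0, -1]

```text
clock: 46.15
tool_pos: [0.5149, 0.1942, 0.2585]
tool_rot: [175.9, 89.9, 149.8]
force: [0.1, 0.2, -0.6]
opening: 0.085
```

```bash
python3 pile.py .137 pics/w19.png; python3 tr.py .5453 .3466 .30 63.4;  python3 - <<'E'
from h import *
for n in ['scene','side']:
    s=snap(n);W=cloud(s)
    u,v=map(int,proj(s,[.53,.25,.12]));c=s['img'][max(0,v-60):v+60,max(0,u-80):u+80];cv2.imwrite(f'pics/{n}19.png',cv2.resize(c,None,fx=4,fy=4,interpolation=cv2.INTER_CUBIC))
    m=(np.hypot(W[...,0]-.516,W[...,1]-.1945)<.04)&(W[...,2]>.13)&(W[...,2]<.15)
    print(n,W[m].mean(0),W[m].min(0),W[m].max(0))
    if n=='scene':
        for d in dishes(s,W,amin=60):print(d)
E
```

```text
top z 0.1373 centre [0.5145 0.196 ] encl 0.5154 0.1957 0.0269 n 2740
t 46.2 pos [0.515  0.1942 0.2592] yaw 63.89 F [-0.4  0.1  0.3] op 0.0853 q6 -46.8
shift cm [ -4.4  -41.37 -15.92] rot [-1.000e-03  0.000e+00 -1.307e+00]
t 46.2 pos [0.515  0.1942 0.2592] yaw 63.89 F [-0.4  0.1  0.3] op 0.0853 q6 -46.8
shift cm [ 3.03 15.24  4.08] rot [-0.001 -0.    -0.009]
scene [0.51952576 0.19285731 0.137579  ] [0.49002981 0.16724701 0.13064619] [0.54507779 0.21899134 0.14239489]
(array([328., 133.]), np.float64(0.0129), array([ 0.0611, -0.0194,  0.018 ]), (0.01, -0.0055, 0.104))
(array([388., 186.]), np.float64(0.0163), array([0.294 , 0.1478, 0.018 ]), (0.2911, 0.158, 0.0401))
(array([605., 200.]), np.float64(0.0145), array([0.3608, 0.7815, 0.018 ]), (0.3618, 0.7948, 0.0357))
side [0.51538671 0.18887046 0.13679327] [0.48988166 0.16354645 0.13045339] [0.54335201 0.21871475 0.14163284]
```

View pics/scene19.png

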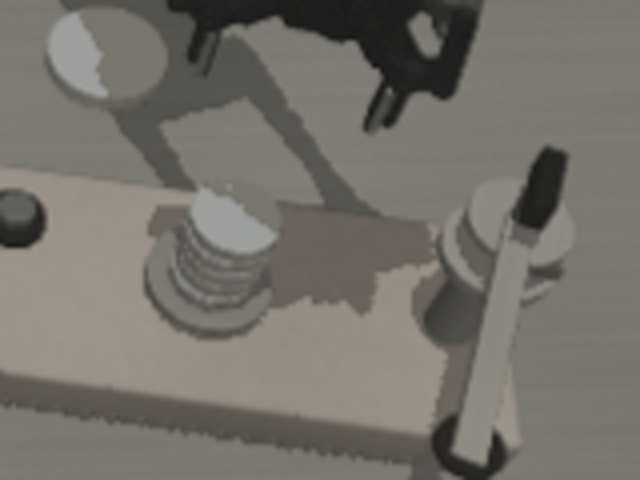

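View pics/side19.png

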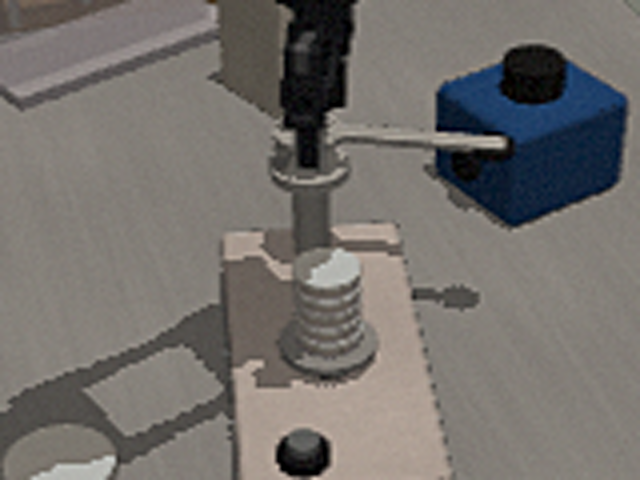

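Emit:
send_rows:
  plan:
    - [0, 0, 0, 0, 1, 3, -1]
    - [0, 0, 0, 0.7, 3, 1, -1]
    - [0, 0, 0, 0.8, 4, 0, -1]
    - [0, 0, 0, 0.8, 4, 0, -1]
    - [0, 0, 0, 0.5, 2.3, 0, -1]
    - [0, 0, 0, 0, 0, 0, -1]
    - [0, 0, 0, 0, 0, 0, -1]

```text
clock: 47.0
tool_pos: [0.5409, 0.3403, 0.2859]
tool_rot: [-131.5, 88.7, -157.8]
force: [-0.5, 0.8, -0.4]
opening: 0.0858
```

```bash
python3 tr.py .5453 .3466 .203 63.4
python3 - <<'E'
from h import *
s=snap('wrist');W=cloud(s);m=(W[...,2]>.206)&(W[...,2]<.23)&(np.hypot(W[...,0]-.546,W[...,1]-.343)<.05);p=W[m]
print(len(p),p.mean(0),cv2.minAreaRect(p[:,:2].astype(np.float32)))
E
```

```text
t 47.0 pos [0.5409 0.3403 0.2859] yaw 63.73 F [-0.5  0.8 -0.4] op 0.0858 q6 -34.6
shift cm [ 0.44  0.63 -8.29] rot [ 0.008 -0.02  -0.006]
1095 [0.54321849 0.34772097 0.21297814] ((0.5444304943084717, 0.3472996652126312), (0.013943114317953587, 0.043564941734075546), 63.8724365234375)
```

Emit:
send_rows:
  plan:
    - [0.008, -0.02, -0.005, 0.4, 0.6, -1, -1]
    - [0, 0, 0, 0, 0, -2, -1]
    - [0, 0, 0, 0, 0, -1, -1]
    - [0, 0, 0, 0, 0, 0, -1]
    - [0, 0, 0, 0, 0, 0, -1]

```text
clock: 47.55
tool_pos: [0.5449, 0.341, 0.2447]
tool_rot: [-86.0, 89.9, -112.9]
force: [-0.6, 0.4, -0.3]
opening: 0.0855
```

```bash
python3 tr.py .5453 .3466 .203 63.4
```

```text
t 47.55 pos [0.5449 0.341  0.2447] yaw 63.11 F [-0.6  0.4 -0.3] op 0.0855 q6 -34.1
shift cm [ 0.04  0.56 -4.17] rot [ 0.001 -0.001  0.005]
```

Emit:
send_rows:
  plan:
    - [0, 0, 0.005, 0.03, 0.5, -1, -1]
    - [0, 0, 0, 0, 0, -1.5, -1]
    - [0, 0, 0, 0, 0, -1, -1]
    - [0, 0, 0, 0, 0, -0.3, -1]
    - [0, 0, 0, 0, 0, 0, -1]
    - [0, 0, 0, 0, 0, 0, -1]

```text
clock: 48.15
tool_pos: [0.5454, 0.346, 0.2048]
tool_rot: [-8.4, 89.9, -35.0]
force: [0.3, 0.1, -0.4]
opening: 0.0859
```

```bash
python3 tr.py .5453 .3466 .203 63.4
```

```text
t 48.15 pos [0.5454 0.346  0.2048] yaw 63.39 F [ 0.3  0.1 -0.4] op 0.0859 q6 -34.0
shift cm [-0.01  0.06 -0.18] rot [0.001 0.001 0.   ]
```

Emit:
send_rows:
  plan:
    - [0, 0, 0, 0, 0.05, -0.2, -1]
    - [0, 0, 0, 0, 0, 0, 0.5]
    - [0, 0, 0, 0, 0, 0, 1]
    - [0, 0, 0, 0, 0, 0, 1]
    - [0, 0, 0, 0, 0, 0, 1]
    - [0, 0, 0, 0, 0, 0, 1]
    - [0, 0, 0, 0, 0, 0, 1]
    - [0, 0, 0, 0, 0, 0, 1]
    - [0, 0, 0, 0, 0, 0, 1]
  newtons: 70

```text
clock: 49.05
tool_pos: [0.5457, 0.3464, 0.2047]
tool_rot: [25.3, 89.8, -1.3]
force: [-1.0, -1.1, -0.4]
opening: 0.0132
```

```bash
python3 tr.py .5453 .3466 .217 63.4
```

```text
t 49.05 pos [0.5457 0.3464 0.2047] yaw 63.38 F [-1.  -1.1 -0.4] op 0.0132 q6 -34.0
shift cm [-0.04  0.02  1.23] rot [0.    0.003 0.   ]
```

Gripped; z zero-lift is 0.2047, so lift to about 0.220.

Emit:
send_rows:
  plan:
    - [0, 0, 0, 0, 0, 0.5, 1]
    - [0, 0, 0, 0, 0, 0.5, 1]
    - [0, 0, 0, 0, 0, 0.5, 1]
    - [0, 0, 0, 0, 0, 0.4, 1]
    - [0, 0, 0, 0, 0, 0.2, 1]

```text
clock: 49.55
tool_pos: [0.5457, 0.3464, 0.2205]
tool_rot: [-109.6, 89.7, -136.2]
force: [1.1, 0.5, -9.2]
opening: 0.0127
```

Emit:
send_rows:
  plan:
    - [0, 0, -0.12, 0, 0, 0, 1]
    - [0, 0, -0.12, 0, 0, 0, 1]
    - [0, 0, -0.12, 0, 0, 0, 1]
    - [0, 0, -0.12, 0, 0, 0, 1]
    - [0, 0, -0.12, 0, 0, 0.02, 1]

```text
clock: 50.05
tool_pos: [0.5457, 0.3462, 0.2183]
tool_rot: [-100.1, 89.6, -162.4]
force: [-0.1, -0.5, -8.3]
opening: 0.0127
```

```bash
python3 tr.py .5455 .3465 .2205 -10.9
```

```text
t 50.05 pos [0.5457 0.3462 0.2183] yaw 27.78 F [-0.1 -0.5 -8.3] op 0.0127 q6 1.6
shift cm [-0.02  0.03  0.22] rot [-0.    -0.008 -0.675]
```

Emit:
send_rows:
  plan:
    - [0, 0, -0.12, 0, 0, 0.1, 1]
    - [0, 0, -0.12, 0, 0, 0.05, 1]
    - [0, 0, -0.12, 0, 0, 0.03, 1]
    - [0, 0, -0.12, 0, 0, 0.03, 1]
    - [0, 0, -0.1, 0, 0, 0.03, 1]
    - [0, 0, -0.07, 0, 0, 0, 1]
    - [0, 0, 0, 0, 0, 0, 1]

```text
clock: 50.75
tool_pos: [0.5456, 0.3461, 0.2177]
tool_rot: [-74.4, 89.4, -175.5]
force: [0.9, 1.3, -8.8]
opening: 0.0132
```

```bash
python3 tr.py .5455 .3465 .2205 -10.9
```

```text
t 50.75 pos [0.5456 0.3461 0.2177] yaw -11.14 F [ 0.9  1.3 -8.8] op 0.0132 q6 40.4
shift cm [-0.01  0.04  0.28] rot [ 0.001 -0.01   0.004]
```

Emit:
send_rows:
  plan:
    - [0, 0, 0, 0, 0, -0.4, 1]
    - [0, 0, 0, 0, 0, -0.4, 1]
    - [0, 0, 0, 0, 0, -0.4, 1]
    - [0, 0, 0, 0, 0, -0.2, 1]
    - [0, 0, 0, 0, 0, -0.1, 1]

```text
clock: 51.25
tool_pos: [0.5456, 0.3462, 0.2048]
tool_rot: [-81.4, 89.6, 177.7]
force: [-0.8, -0.4, -1.6]
opening: 0.0128
```

```bash
python3 tr.py .5455 .3465 .2047 -10.9
```

```text
t 51.25 pos [0.5456 0.3462 0.2048] yaw -10.82 F [-0.8 -0.4 -1.6] op 0.0128 q6 40.1
shift cm [-0.01  0.03 -0.01] rot [-0.    -0.007 -0.001]
```

Down. Release and go up, then inspect.

Emit:
send_rows:
  plan:
    - [0, 0, 0, 0, 0, 0, 0.5]
    - [0, 0, 0, 0, 0, 0, -1]
    - [0, 0, 0, 0, 0, 0, -1]
    - [0, 0, 0, 0, 0, 0, -1]
    - [0, 0, 0, 0, 0, 0, -1]
    - [0, 0, 0, 0, 0, 3, -1]
    - [0, 0, 0, 0, 0, 4, -1]
    - [0, 0, 0, 0, 0, 3, -1]
    - [0, 0, 0, 0, 0, 0, -1]
    - [0, 0, 0, 0, 0, 0, -1]

```text
clock: 52.25
tool_pos: [0.5448, 0.3459, 0.3103]
tool_rot: [-98.3, 89.6, 160.9]
force: [0.3, -0.1, -0.9]
opening: 0.0851
```

```bash
python3 tr.py .463 .0773 .22 -11
python3 - <<'E'
from h import *
s=snap('wrist');W=cloud(s);m=(W[...,2]>.206)&(W[...,2]<.23)&(np.hypot(W[...,0]-.546,W[...,1]-.343)<.05);p=W[m]
print(len(p),np.median(p,0),cv2.minAreaRect(p[:,:2].astype(np.float32)))
cv2.imwrite('pics/w20.png',s['img'])
s=snap('side');u,v=map(int,proj(s,[.53,.25,.12]));c=s['img'][max(0,v-60):v+60,max(0,u-80):u+80];cv2.imwrite(f'pics/side20.png',cv2.resize(c,None,fx=4,fy=4,interpolation=cv2.INTER_CUBIC))
W=cloud(s);p=np.median(W[abs(W[...,2]-.21)<.008][:,2]);print(p)
E
```

```text
t 52.25 pos [0.5448 0.3459 0.3103] yaw -10.79 F [ 0.3 -0.1 -0.9] op 0.0851 q6 40.2
shift cm [ -8.18 -26.86  -9.03] rot [-0.002 -0.007 -0.004]
875 [0.5456689  0.34883769 0.21304547] ((0.545488178730011, 0.3476453423500061), (0.0431583933532238, 0.01330356765538454), 78.96821594238281)
0.2107848573664488
```

View pics/side20.png

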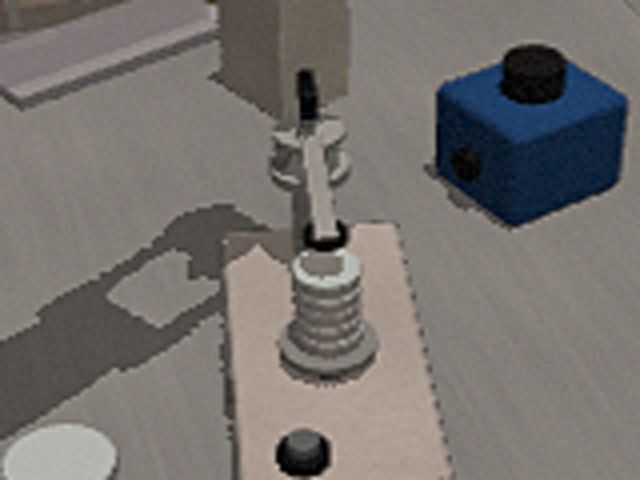

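View pics/w20.png

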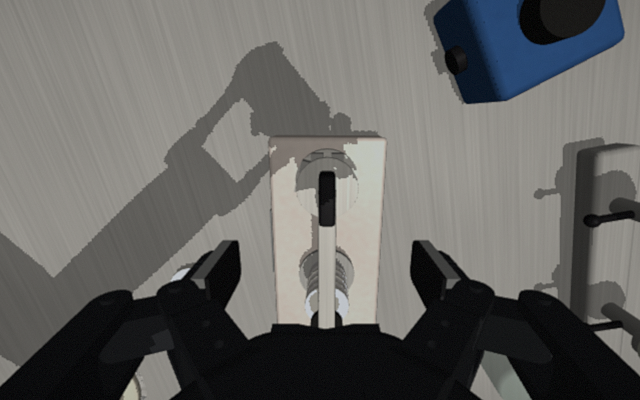

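Emit:
send_rows:
  plan:
    - [0, 0, 0.1, -0.5, -2, 0, 1]
    - [0, 0, 0.14, -0.9, -3, 0, 1]
    - [0, 0, 0.14, -0.9, -3, 0, 1]
    - [0, 0, 0.14, -0.9, -3, 0, 1]
    - [0, 0, 0.14, -0.9, -3, 0, 1]
    - [0, 0, 0.14, -0.9, -3, 0, 1]
    - [0, 0, 0.14, -0.9, -3, 0, 1]
    - [0, 0, 0.14, -0.9, -3, 0, 1]
    - [0, 0, 0.14, -0.6, -2, 0, 1]
    - [0, 0, 0.14, -0.4, -1, 0, 1]
    - [0, 0, 0.14, 0, -0.3, 0, 1]
    - [0, 0, 0, 0, 0, 0, 1]
    - [0, 0, 0, 0, 0, 0, 1]

```text
clock: 53.65
tool_pos: [0.4572, 0.0723, 0.2852]
tool_rot: [-107.9, 87.9, -119.4]
force: [0.1, -1.1, 0.1]
opening: 0.0001
```

```bash
python3 tr.py .463 .0773 .12 79
python3 - <<'E'
from h import *
s=snap('wrist');W=cloud(s);cv2.imwrite('pics/w21.png',s['img'])
m=(abs(W[...,2]-.067)<.004)&(np.hypot(W[...,0]-.463,W[...,1]-.077)<.02);p=W[m];print(len(p))
if len(p): print(np.median(p,0),cv2.minEnclosingCircle(p[:,:2].astype(np.float32)))
E
```

```text
t 53.65 pos [0.4572 0.0723 0.2852] yaw 78.51 F [ 0.1 -1.1  0.1] op 0.0001 q6 -73.1
shift cm [  0.58   0.5  -16.52] rot [ 0.032 -0.018  0.009]
137
[0.45781306 0.0797376  0.07036025] ((0.46363088488578796, 0.07915337383747101), 0.01739552617073059)
```

View pics/w21.png

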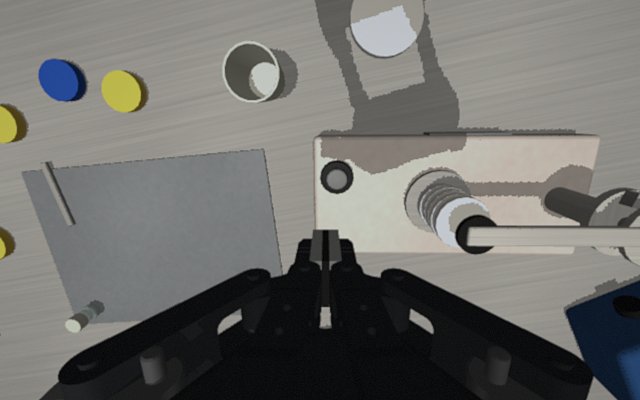

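Emit:
send_rows:
  plan:
    - [0.032, -0.018, 0.009, 0.5, 0.4, -2, 1]
    - [0, 0, 0, 0, 0, -4, 1]
    - [0, 0, 0, 0, 0, -4, 1]
    - [0, 0, 0, 0, 0, -3, 1]
    - [0, 0, 0, 0, 0, -1, 1]
    - [0, 0, 0, 0, 0, 0, 1]
    - [0, 0, 0, 0, 0, 0, 1]

```text
clock: 54.4
tool_pos: [0.462, 0.0793, 0.1406]
tool_rot: [86.7, 89.9, 75.0]
force: [-0.4, -0.4, 1.3]
opening: -0.0004
```

```bash
python3 tr.py .463 .0773 .10 79
python3 - <<'E'
from h import *
s=snap('wrist');W=cloud(s);cv2.imwrite('pics/w22.png',s['img'])
m=(W[...,2]>.062)&(W[...,2]<.075)&(np.hypot(W[...,0]-.463,W[...,1]-.077)<.025);p=W[m];print(len(p),np.median(p,0),cv2.minEnclosingCircle(p[:,:2].astype(np.float32)))
E
```

```text
t 54.4 pos [0.462  0.0793 0.1406] yaw 78.35 F [-0.4 -0.4  1.3] op -0.0004 q6 -72.8
shift cm [ 0.1  -0.2  -4.06] rot [-0.002  0.     0.011]
1216 [0.45887332 0.07860523 0.07106038] ((0.46063077449798584, 0.07830027490854263), 0.020081626251339912)
```

View pics/w22.png

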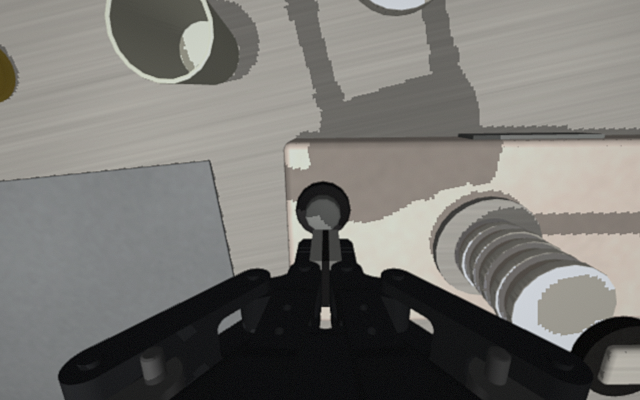

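Emit:
send_rows:
  plan:
    - [0, 0, 0, 0.05, -0.15, -1.5, 1]
    - [0, 0, 0, 0, 0, -1.5, 1]
    - [0, 0, 0, 0, 0, -0.7, 1]
    - [0, 0, 0, 0, 0, -0.2, 1]
    - [0, 0, 0, 0, 0, 0, 1]

```text
clock: 54.95
tool_pos: [0.4646, 0.0778, 0.1025]
tool_rot: [30.2, 89.5, 18.5]
force: [-0.5, 0.1, 0.1]
opening: -0.0002
```

```bash
python3 tr.py .4625 .078 .087 79
```

```text
t 54.95 pos [0.4646 0.0778 0.1025] yaw 78.31 F [-0.5  0.1  0.1] op -0.0002 q6 -73.0
shift cm [-0.21  0.02 -1.55] rot [-0.003  0.008  0.012]
```

Emit:
send_rows:
  plan:
    - [-0.003, 0.008, 0, -0.2, 0, -0.6, 1]
    - [0, 0, 0, 0, 0, -0.4, 1]
    - [0, 0, 0, 0, 0, -0.2, 1]

```text
clock: 55.25
tool_pos: [0.4629, 0.0778, 0.0906]
tool_rot: [-40.8, 90.0, -52.5]
force: [0.3, -0.4, 1.9]
opening: -0.0002
```

Emit:
send_rows:
  plan:
    - [0, 0, 0, 0, 0, -0.2, 1]
    - [0, 0, 0, 0, 0, -0.2, 1]
    - [0, 0, 0, 0, 0, -0.2, 1]

```text
clock: 55.55
tool_pos: [0.4629, 0.0778, 0.0857]
tool_rot: [-25.2, 89.9, -36.9]
force: [-2.5, 0.0, 5.7]
opening: 0.0002
```

Emit:
send_rows:
  plan:
    - [0, 0, 0, 0, 0, -0.15, 1]
    - [0, 0, 0, 0, 0, -0.15, 1]

```text
clock: 55.75
tool_pos: [0.463, 0.0778, 0.0849]
tool_rot: [-6.4, 89.9, -18.1]
force: [-6.5, -0.5, 13.8]
opening: -0.0
```

Emit:
send_rows:
  plan:
    - [0, 0, 0, 0, 0, -0.1, 1]

```text
clock: 55.85
tool_pos: [0.463, 0.0778, 0.085]
tool_rot: [-4.6, 89.9, -16.3]
force: [-4.7, 0.1, 6.5]
opening: -0.0
```

Emit:
send_rows:
  plan:
    - [0, 0, 0, 0, 0, -0.2, 1]
    - [0, 0, 0, 0, 0, -0.2, 1]

```text
clock: 56.05
tool_pos: [0.463, 0.0778, 0.0849]
tool_rot: [1.4, 89.8, -10.3]
force: [-7.2, -1.1, 14.4]
opening: -0.0002
```

Emit:
send_rows:
  plan:
    - [0, 0, 0, 0, 0, 1, 1]
    - [0, 0, 0, 0, 0, 2, 1]
    - [0, 0, 0, 0, 0, 4, 1]
    - [0, 0, 0, 0, 0, 4, 1]
    - [0, 0, 0, -1, -2, 2, 1]
    - [0, 0, 0, -1, -2, 0, 1]
    - [0, 0, 0, -1, -2, 0, 1]
    - [0, 0, 0, 0, 0, 0, 1]
    - [0, 0, 0, 0, 0, 0, 1]

```text
clock: 56.95
tool_pos: [0.4325, 0.0165, 0.2211]
tool_rot: [7.1, 89.5, -4.5]
force: [-0.1, 0.2, -0.4]
opening: 0.0004
```

Run:
```python
from h import *
go(.46,.07,.2,79)
for n in ['scene','side']:
    s=snap(n);W=cloud(s);cv2.imwrite(f'pics/{n}23.png',s['img'])
    p=W[(np.hypot(W[...,0]-.465,W[...,1]-.075)<.02)&(W[...,2]>.06)&(W[...,2]<.09)];print('button top',np.percentile(p[:,2],90) if len(p) else None)
    m=(W[...,2]>.206)&(W[...,2]<.222)&(np.hypot(W[...,0]-.546,W[...,1]-.343)<.05);p=W[m];print('knob',len(p),p.mean(0))
    u,v=map(int,proj(s,[.51,.2,.12]));c=s['img'][max(0,v-60):v+60,max(0,u-80):u+80];cv2.imwrite(f'pics/{n}24.png',cv2.resize(c,None,fx=4,fy=4,interpolation=cv2.INTER_CUBIC))
```

```text
t 56.95 pos [0.4325 0.0165 0.2211] yaw 78.39 F [-0.1  0.2 -0.4] op 0.0004 q6 -80.7
shift cm [ 2.75  5.35 -2.11] rot [0.001 0.009 0.011]
button top 0.07290638835291091
knob 141 [0.54860473 0.3433765  0.21220586]
button top 0.07331390282882116
knob 0 [nan nan nan]<stdin>:6: RuntimeWarning: Mean of empty slice.
  ret = um.true_divide(
```

View pics/scene23.png

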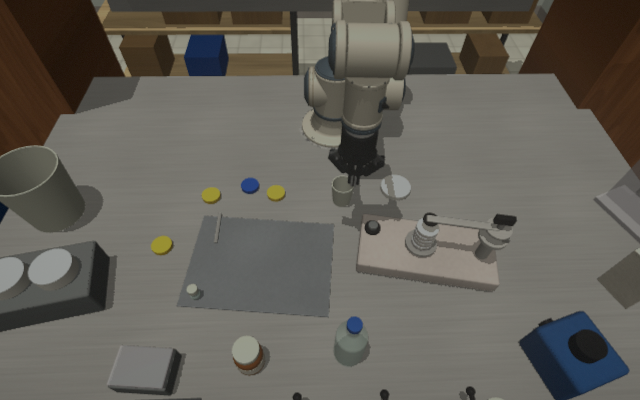

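View pics/side24.png

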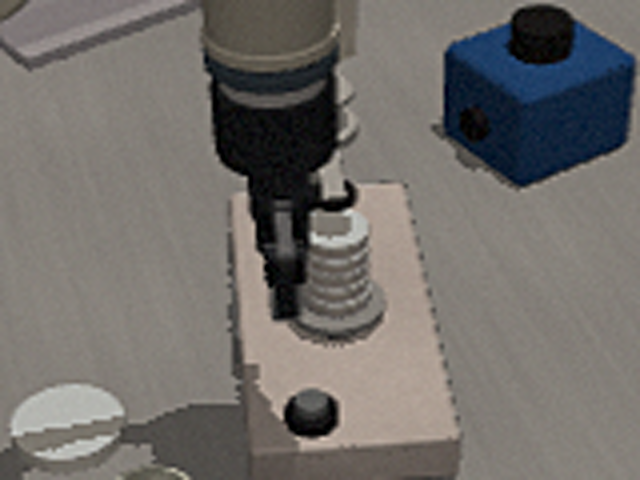

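Run:
```python
from h import *
for n in ['scene','side']:
    s=snap(n);W=cloud(s);u,v=map(int,proj(s,[.463,.0775,.068]));print(n,u,v)
    print((W[v-7:v+10,u-9:u+10,2]*1000).round(0).astype(int))
    c=s['img'][v-25:v+25,u-30:u+30];cv2.imwrite(f'pics/{n}25.png',cv2.resize(c,None,fx=10,fy=10,interpolation=cv2.INTER_CUBIC))
```

```text
scene 373 224
[[                  48                   46                   48
                    50                   50                   49
                    53                   50                   50
                    49                   48                   49
                    51                   51                   49
  -9223372036854775808                   52                   50
                    51]
 [                  52                   50                   50
                    50                   50                   49
                    49                   51                   53
                    53                   51                   50
                    53                   50                   49
                    50                   51                   48
                    49]
 [                  49                   49                   52
                    52                   52                   50
                    53                   50                   51
                    51                   52                   5
[... 12364 characters left out ...]
    58
                    62                   62                   58
                    58                   57                   56
                    53                   49                   48
                    49]
 [                  49                   51                   49
                    49                   48                   51
                    52                   52                   51
                    57                   54                   54
                    54                   48                   53
                    50                   47                   51
                    51]]<stdin>:4: RuntimeWarning: invalid value encountered in cast
```

View pics/scene25.png

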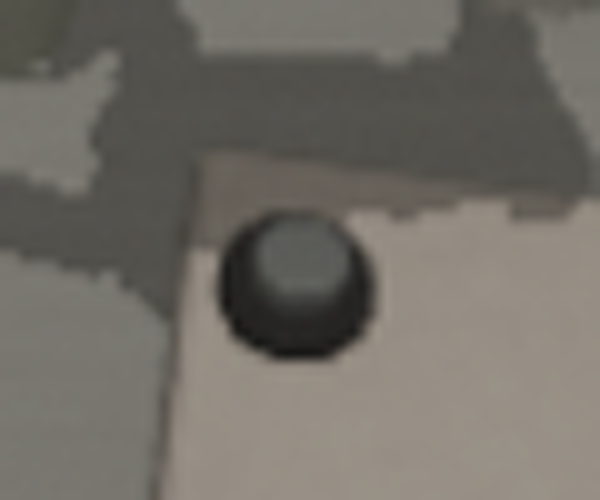

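Run:
```python
from h import *
s=snap('side');W=cloud(s)
m=(np.hypot(W[...,0]-.515,W[...,1]-.192)<.04)&(W[...,2]>.13)&(W[...,2]<.15);p=W[m];print('pile top',p.mean(0),cv2.minEnclosingCircle(p[:,:2].astype(np.float32)))
print(manip.observe()['joint_velocities'].round(2))
print(manip.hand_in())
```

```text
pile top [0.51772346 0.18774629 0.13706899] ((0.5171859264373779, 0.1906777322292328), 0.027967257425189018)
[-0.03 -0.05  0.04 -0.12  0.16  0.03]
the job is handed in; nothing more can be done
None
```

I loaded the shaker and handed the job in at about 57 s of the 210 s allowed; the hand-in itself gives no verdict.

- **Arm clear:** I pulled the knob, turned it +1.30 rad and let it down into the second notch.
- **Pile:** All five white dishes from the tray are stacked on the platform. I felt its top at about 68 mm above the bench. Each dish was placed on contact.
- **Arm back:** I turned it back −1.30 rad into the first notch.
- **Start button:** I pressed it to a hard stop at about 14 N, after roughly 6 mm of travel, then let it go.

**Last checks:**
- **Pile:** The top is at 137 mm. By the wrist camera each dish landed within about 2 mm of the platform's axis, and the pile looked level and straight. The final side view read about 4 mm low in y, the same offset that camera had shown all along.
- **Knob and vial:** The knob is down at the height it started from, with its bar in line with the housing, and the vial is still standing.
- **Robot:** It was clear of everything at hand-in.

**One disagreement:** The button's cap measured 71–72 mm high when up, by camera and by touch, where the description says 68 mm. Its height and 6 mm of travel looked consistent otherwise, and it came back up afterwards. I saw no dish knocked aside and no slip of the grip during the run.

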